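Close up the beech posting puzzle for the high chair

TASK

Get the beech posting puzzle ready for the child: slide the box's door fully shut so the blocks stay in, and set the top board on the box, right side up, with both dowels through its two small end holes, so that it lies flush on the rim all round (either way round will do). Lower the board on gently rather than dropping it, let go of it, and leave the dishes and the spoon on the tray where they are.

Things in the scene. Friction and masses are not known exactly. Their poses are not given: they have to be found in the camera images.
- puzzle_box: Open-topped beech box, 116 (x) by 180 (y) by 92 mm high, held to the tray by suction feet: it does not move. Origin: centre of its underside; z up. Rim level, 92 mm up (end walls 26 mm, long walls 10 mm thick). Two dowels, 12 mm thick, tapered tips, stand 22 mm above the rim at x = 0, y = +77 and -77 mm. The door slides on the outside of the +x face between battens that reach out to x = 68 mm.
- dowel0 (a point): Foot of the dowel on the +y end wall: the point on its axis at the height of the rim. The axes are those of the box.
- dowel1 (a point): Foot of the dowel on the -y end wall: the point on its axis at the height of the rim.
- door (a joint): Sliding door of the box, m: 0 = fully shut, against its stop; 0.060 = fully open. It shuts towards the box's -y; it starts 30 to 58 mm open. It slides stiffly (about 1.2 N) and stays where it is left.
- door_grip (a point): Centre of the top of the door's wooden grip, an upright block 26 mm (box x) by 14 mm (box y, the sliding direction) by 46 mm tall; its top is 6 mm below the rim. It lies at x = 82.5 mm, y = -30 mm + door opening in the box's frame and moves with the door. Its sides and front are free; its back is 1 mm clear of the battens.
- top_board: Loose beech board, 116 (x) by 180 (y) by 9 mm, about 160 g, lying right side up on the tray. Origin: centre of its underside; z up. On its y centre line: 16 mm dowel holes at y = +77 and -77 mm, posting openings at +38 (round, 44 mm) and -38 mm (square, 40 mm). A solid grip rail across the middle of the top, 60 mm long (x), 16 mm thick (y), rises 28 mm above the board.
- hole0 (a point): Centre of the dowel hole at the +y end, at the underside of the board. The axes are those of the board.
- hole1 (a point): Centre of the dowel hole at the -y end, at the underside of the board.
- round_block: Plain wooden cylinder, 36 mm across and 36 mm high, standing in the box. Origin: centre of its underside.
- square_block: Plain wooden block of 34 mm, lying in the box. Origin: centre of its underside.
- plate: Blue plastic toddler plate, 140 mm across, 18 mm high, on the tray; not to be disturbed. Origin: centre of its underside.
- jar: Glass jar with a twist cap, 66 mm across, 90 mm high, on the tray; not to be disturbed. Origin: centre of its underside.
- beaker: Open steel beaker, 70 mm across, 80 mm high, on the tray; not to be disturbed. Origin: centre of its underside.
- spoon: Wooden spoon, 150 mm long, lying on the tray; not to be disturbed. Origin: middle of the spoon, on the tray; x along the spoon.
- egg_cup: White ceramic egg cup, 46 mm across, 50 mm high, on the tray; not to be disturbed. Origin: centre of its underside.
Things that resemble listed ones, but are neither listed nor needed, are in the scene too. There is more than one size of the top_board; the job needs the larger. Leave any green look-alike of the square_block alone.

How it is judged:
At the end, for the whole second after the job is handed in: Top board right side up on the box and at rest, level within 0.04 rad, each of its two dowel holes within 4.5 mm of a dowel's foot at rim height (a different dowel each, either way round); door open no more than 5 mm; both blocks still in the box (within 85 mm of its centre) (((distance between hole0 and dowel0 below 0.0045 m and distance between hole1 and dowel1 below 0.0045 m) or (distance between hole0 and dowel1 below 0.0045 m and distance between hole1 and dowel0 below 0.0045 m)) and angle between top_board's own z axis and vertical below 0.04 rad and linear speed of top_board below 0.02 m/s and value of joint door below 0.005 m and horizontal distance between each of round_block, square_block and puzzle_box below 0.085 m); the robot touches nothing.
It fails at once if the top board falls onto the box (moves at over 0.5 m/s while over the box and within 45 mm above its rim) (horizontal distance between top_board and puzzle_box below 0.03 m and z of top_board in the frame of puzzle_box below 0.137 m and linear speed of top_board above 0.5 m/s).
It fails at once if the plate, jar, beaker, spoon or egg cup is pushed more than 30 mm from its place (distance of any of plate, jar, beaker, spoon, egg_cup from where it was at the start of the episode above 0.03 m).
It fails at once if the plate, jar, beaker or egg cup is tipped by more than 0.35 rad (angle between any of plate, jar, beaker, egg_cup's own z axis and vertical above 0.35 rad).
It also fails if it takes over 51 s, if anything falls off the work surface, if the arm or the gripper's body presses on something with over 40 N, if the wrist force passes 120 N, or if a joint passes its speed limit or range.

ROBOT

A 6-joint arm with a two-finger parallel gripper is mounted at the origin on the work surface. World frame = base frame: x ahead of the robot, y to its left, z up, the work surface at z = 0. Lengths are in m, angles in rad, forces in N, time in s.
With the tool pointing down it reaches from about 0.275 to 0.85 m from the base axis. Payload 5.2 kg.
Tool frame: the origin (TCP) lies on the centre line of the jaws, within the pads' length; the fingertips stand 25 mm ahead of it and the grasp point (between the pads) lies 6 mm ahead of it; y points along the fingers, x is the direction in which the jaws open and shut, and the axes are right-handed (so a half turn about y gives the same grasp; the last joint's range is limited). The gripper opens to 85 mm and grips with 20 to 120 N. Pads are 22 mm wide; open, the fingers measure 114 mm over their backs; the gripper's body (76 mm by 85 mm) begins 54 mm behind the grasp point. The pads swing forward as they close: fully open they stand 13 mm farther back than shut.
Start: joints at [-1.392, 0.259, 1.535, -0, 1.348, -0.203], TCP at [0.205, -0.51, 0.229] pointing down, gripper open.
Joint ranges: [-3.14, 3.14], [-0.91, 2.08], [0.19, 2.58], [-1.22, 4.36], [0.22, 2.71], [-3.12, 3.12]. Speed limits (rad/s): [2.57, 2.57, 3.14, 3.14, 3.14, 3.14].

INTERFACE

Orientations are given as a 3x3 rotation matrix whose columns are the frame's x, y, z axes.
In Python, from plant import readout, cams, job gives the robot as it stands.
- The arm moves only by the tool move_arm, never from a script. Its argument "increments" is a list of rows, each an object of numbers: "dx", "dy", "dz": the shift along the tool's x, y, z in cm; "ax", "ay", "az": the turn, a rotation vector about the tool's x, y, z in degrees; "fingers": the finger opening in cm, from 0 to 8.54. In form: [{"dx": .., "dy": .., "dz": .., "ax": .., "ay": .., "az": .., "fingers": ..}, ...]. A call has 1 to 8 rows; each row is the pose to reach, as a shift and turn from the pose commanded when the call began, along the tool's axes at that moment; what a row does not reach only later rows make up. A row lasts 1/8 s, in which the tool goes at most 62.5 mm and 10.7 degrees, less where a joint would pass 70% of its speed; a pose out of reach is approached as far as the arm can. A call with a gripper value outside its range is refused whole. The fingers move at their own pace and stop on an object; "grip_force" is the grip in N (left out, the last holds). Time passes only in rows, so rows that repeat a pose let the fingers close. It gives the time, the measured TCP pose, the force and the opening at its end, in the units of the state.
- readout.get_obs(): the state, without advancing time (a new reading comes with each control period).
- cams.camera(name): name is "scene" or "top" or "wrist"; returns a dict with "image" (384x512x3 uint8, red, green, blue), "fx", "fy", "cx", "cy" (pixels), "view" (4x4, takes a point from world to camera coordinates); the wrist camera has in their place "mount" (4x4, takes a point from camera to tool coordinates, whose origin is the TCP and whose axes are the tool frame's). Camera axes: x right, y up, looking along -z (the intrinsics and any distortion apply to the point x, -y, -z); pixel columns grow to the right and rows downward; lengths in m; the calibration is good to about 2 mm. The wrist camera is an equidistant fisheye: a pixel r from the principal point sees the ray r / f radians off the axis. A picture is of the moment at which its call begins: read the wrist's pose just before it. There is no depth.
- job.hand_in(): hands the job in, once; it reports no verdict.
The state is a dict: "clock": time; "joints": joint angles; "joint_vel": joint speeds; "effort": joint torques, N m; "tcp_pos": TCP position; "eef_rot": TCP orientation; "contact_force": force on the tool from outside, world axes, zero at the start; "wrist_torque": the same for the moment, N m; "opening": finger opening in m.
Only numpy, scipy, OpenCV 4.12 (cv2) and the standard library are available. Lean on these libraries where they do the work, as an engineer would, in place of code of your own. Each camera call takes 0.05 s, during which the arm holds its last target.

## Working session

There is one attempt and no reset: what is moved stays moved. The work goes in short steps, Python scripts to look and compute and a tool call to move; the robot and the scene stay as the last step left them, time stands still between calls to the robot, and variables do not carry over. Pictures are saved under pics/ and viewed, and the job is handed in when it is done.

Besides the shell and the picture viewer there is one more tool, called in YAML: its name, and indented under it one key for each argument. move_arm: Moves the arm, as the interface text tells. Its arguments: {"type":"object","properties":{"increments":{"type":"array"},"grip_force":{"type":"number"}},"required":["increments"]}

```bash
ls; mkdir -p pics; cat > h.py <<'E'
import numpy as np, cv2
from plant import readout, cams, job
def snap(n,fn):
    o=readout.get_obs(); c=cams.camera(n); np.savez('pics/'+fn+'.npz',**{k:np.array(v) for k,v in c.items()},tcp=o['tcp_pos'],rot=o['eef_rot'])
    cv2.imwrite('pics/'+fn+'.png',cv2.cvtColor(c['image'],cv2.COLOR_RGB2BGR)); return c
def load(fn): return dict(np.load('pics/'+fn+'.npz'))
def ray(c,u,v):
    x=(u-c['cx'])/c['fx']; y=(v-c['cy'])/c['fy']
    if 'view' in c:
        d=np.array([x,-y,-1.]); M=np.linalg.inv(c['view'])
    else:
        r=np.hypot(x,y); s=np.sin(r)/r if r>1e-9 else 1.; d=np.array([x*s,-y*s,-np.cos(r)])
        T=np.eye(4);T[:3,:3]=np.array(c['rot']).reshape(3,3);T[:3,3]=c['tcp']; M=T@c['mount']
    d=M[:3,:3]@d; return M[:3,3],d/np.linalg.norm(d)
def onz(c,u,v,z):
    o,d=ray(c,u,v); return o+d*(z-o[2])/d[2]
def proj(c,p):
    p=np.append(p,1.)
    if 'view' in c:
        q=c['view']@p; return c['cx']+c['fx']*q[0]/-q[2], c['cy']+c['fy']*q[1]/q[2]
    T=np.eye(4);T[:3,:3]=np.array(c['rot']).reshape(3,3);T[:3,3]=c['tcp']; q=np.linalg.inv(T@c['mount'])@p
    th=np.arctan2(np.hypot(q[0],q[1]),-q[2]); k=th/np.hypot(q[0],q[1]); return c['cx']+c['fx']*q[0]*k, c['cy']-c['fy']*q[1]*k
E
python3 - <<'E'
from h import *
for n in('scene','top','wrist'):
    c=snap(n,n+'0'); print(n,{k:np.round(v,3).tolist() for k,v in c.items() if k!='image'})
print(readout.get_obs())
E
```

```text
pics
scene {'fx': 377.676, 'fy': 377.676, 'cx': 248.615, 'cy': 183.747, 'view': [[-0.376, 0.926, -0.006, 0.175], [-0.694, -0.278, 0.664, 0.255], [0.614, 0.254, 0.748, -1.426], [0.0, 0.0, 0.0, 1.0]]}
top {'fx': 394.828, 'fy': 394.828, 'cx': 248.659, 'cy': 187.153, 'view': [[-0.022, -1.0, 0.014, -0.011], [0.994, -0.021, 0.104, -0.493], [-0.104, 0.016, 0.994, -0.949], [0.0, 0.0, 0.0, 1.0]]}
wrist {'fx': 297.319, 'fy': 297.319, 'cx': 258.101, 'cy': 197.627, 'mount': [[1.0, 0.0, -0.001, -0.001], [-0.001, 0.298, -0.954, -0.143], [-0.0, 0.954, 0.298, 0.076], [0.0, 0.0, 0.0, 1.0]]}
{'clock': 0.15, 'joints': array([-1.39179671e+00,  2.59202253e-01,  1.53579876e+00,  5.02701465e-05,
        1.34796006e+00, -2.02796982e-01]), 'joint_vel': array([ 0.00031233, -0.00231623, -0.00314808, -0.00032837,  0.00015306,
        0.00086201]), 'effort': array([ 2.60789187e-03, -4.46385634e+01, -2.90819514e+01, -1.40087373e-04,
        8.21867696e-03, -2.71503332e-06]), 'tcp_pos': array([ 0.2048958 , -0.51000834,  0.22866452]), 'eef_rot': array([[ 3.72577840e-01, -1.95398073e-04,  9.28000924e-01],
       [-9.27999991e-01,  1.35529162e-03,  3.72577751e-01],
       [-1.33051285e-03, -9.99999063e-01,  3.23622212e-04]]), 'contact_force': array([ 0.45313097, -0.9244379 , -0.29573457]), 'wrist_torque': array([-0.01318698, -0.02573068,  0.0219411 ]), 'opening': 0.08574148899286597}
```

View pics/scene0.png

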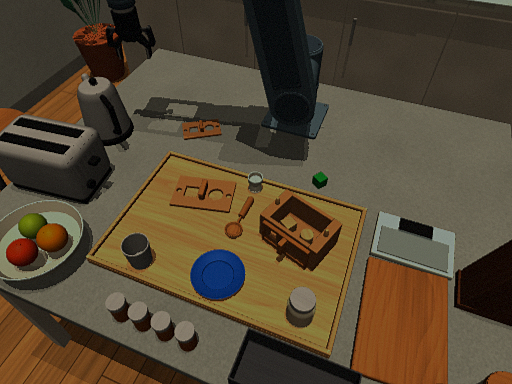

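View pics/top0.png

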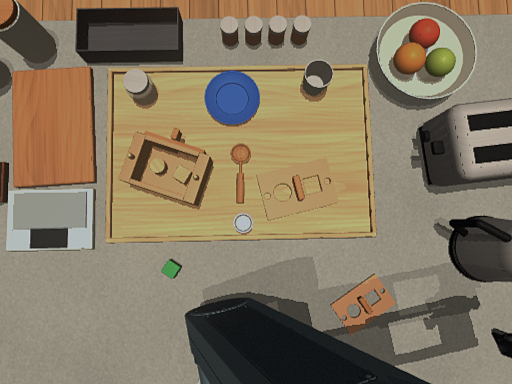

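View pics/wrist0.png

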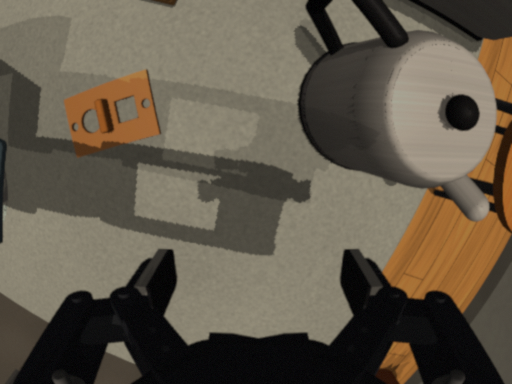

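```bash
python3 - <<'E'
import cv2,numpy as np
a=cv2.imread('pics/top0.png')
cv2.imwrite('pics/t_box.png',cv2.resize(a[115:220,105:225],None,fx=6,fy=5.5*6/5.5,interpolation=cv2.INTER_CUBIC)[:600])
cv2.imwrite('pics/t_board.png',cv2.resize(a[145:225,245:350],None,fx=7,fy=7,interpolation=cv2.INTER_CUBIC))
E
```

```text
(no output)
```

View pics/t_box.png

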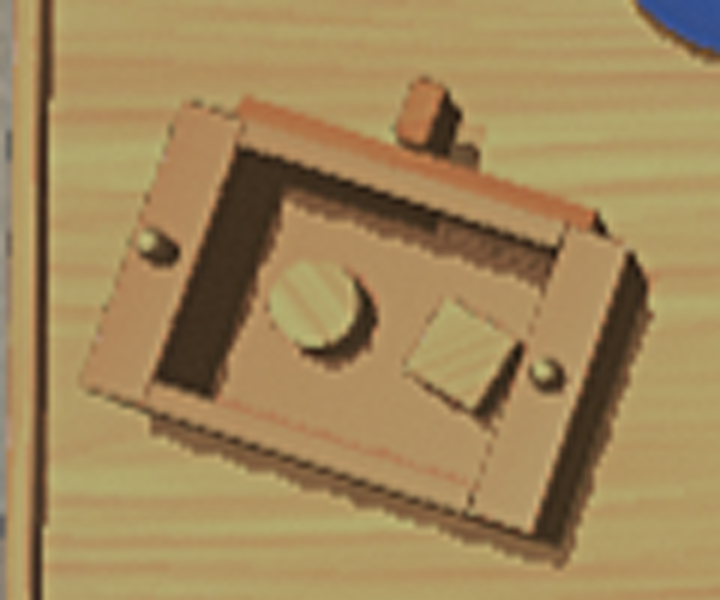

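View pics/t_board.png

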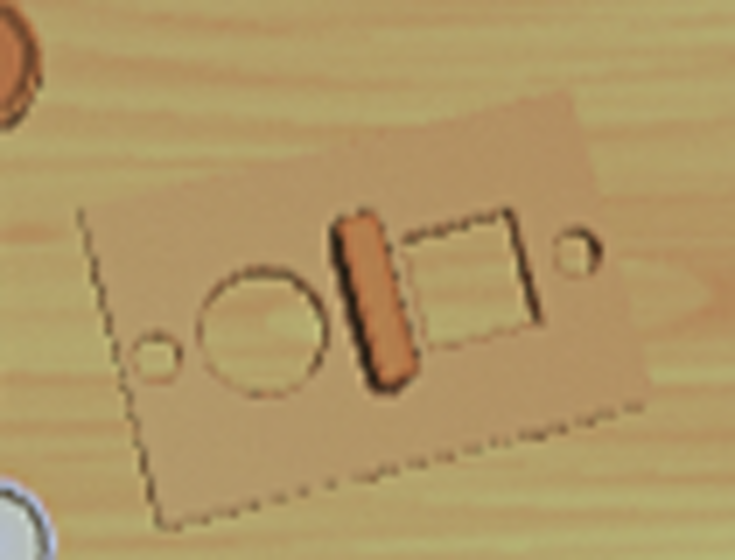

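```bash
python3 - <<'E'
from h import *
c=load('top0'); 
for zt in (0.0,0.01):
  B=lambda u,v,z:onz(c,105+u/6-.42,115+v/6-.42,z)
  P=lambda u,v,z:onz(c,245+u/7-.43,145+v/7-.43,z)
  k=[P(*q,zt+.009) for q in((80,210),(160,527),(648,405),(572,92))]
  print('board',np.round([np.linalg.norm(k[i]-k[i-1])for i in range(4)],4), np.mean(k,0))
  h=[P(*q,zt+.009) for q in((157,356),(578,251))]; print('holes',h,np.linalg.norm(h[0]-h[1]),np.mean(h,0),np.degrees(np.arctan2(*(h[0]-h[1])[1::-1])))
  r=[P(*q,zt+.037) for q in((358,218),(395,385))];print('rail',np.mean(r,0),np.linalg.norm(r[0]-r[1]))
  k=[B(*q,zt+.092) for q in((190,100),(82,386),(530,530),(632,245))]
  print('box',np.round([np.linalg.norm(k[i]-k[i-1])for i in range(4)],4), np.mean(k,0))
  d=[B(*q,zt+.112) for q in((152,241),(544,371))];m=np.mean(d,0);print('dow',d,np.linalg.norm(d[0]-d[1]),m,np.degrees(np.arctan2(*(d[0]-d[1])[1::-1])))
  y=(d[0]-d[1])/np.linalg.norm(d[0]-d[1]);x=np.array([y[1],-y[0],0])
  g=B(422,112,zt+.086);print('grip',g,(g-m)@x,(g-m)@y)
E
python3 - <<'E'
import cv2
a=cv2.imread('pics/scene0.png')
cv2.imwrite('pics/s_crop.png',cv2.resize(a[150:280,155:355],None,fx=4,fy=4,interpolation=cv2.INTER_CUBIC))
E
```

```text
board [0.1837 0.1172 0.1806 0.1163] [ 0.48863626 -0.14265373  0.009     ]
holes [array([ 0.47270748, -0.06719641,  0.009     ]), array([ 0.50744176, -0.22001945,  0.009     ])] 0.15672062310280652 [ 0.49007462 -0.14360793  0.009     ] 102.80489662860055
rail [ 0.48794744 -0.14262951  0.037     ] 0.05984841077286966
box [0.1807 0.118  0.1804 0.1165] [0.53674826 0.17301782 0.092     ]
dow [array([0.56294658, 0.24653535, 0.112     ]), array([0.51056517, 0.09963736, 0.112     ])] 0.15595778724768877 [0.53675588 0.17308636 0.112     ] 70.37460073000175
grip [0.61702727 0.14945044 0.086     ] 0.08354689448677761 0.004697810442448431
board [0.1819 0.116  0.1788 0.1152] [ 0.48765    -0.14126777  0.019     ]
holes [array([ 0.47188277, -0.06657573,  0.019     ]), array([ 0.50626477, -0.21784885,  0.019     ])] 0.1551311723972153 [ 0.48907377 -0.14221229  0.019     ] 102.80489662860055
rail [ 0.48693955 -0.14120329  0.047     ] 0.059223691536826946
box [0.1787 0.1167 0.1784 0.1152] [0.53513855 0.17103538 0.102     ]
dow [array([0.56100372, 0.24367543, 0.122     ]), array([0.50921552, 0.09844106, 0.122     ])] 0.15419157075189976 [0.53510962 0.17105824 0.122     ] 70.37460073000177
grip [0.61454503 0.14774036 0.096     ] 0.08265266020700969 0.004716584581608926
```

View pics/s_crop.png

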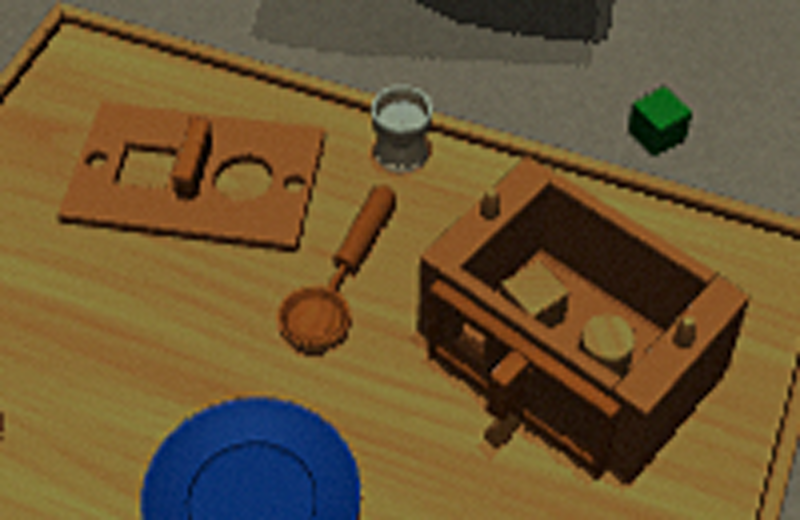

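move_arm:
  increments:
    - {"dx": 0, "dy": -6, "dz": 0}
    - {"dx": -2, "dy": -10, "dz": 3}
    - {"dx": -23.7, "dy": -10, "dz": 40.2, "ay": 9}
    - {"dx": -23.7, "dy": -10, "dz": 40.2, "ay": 9}
    - {"dx": -23.7, "dy": -10, "dz": 40.2, "ay": 9}
    - {"dx": -23.7, "dy": -10, "dz": 40.2, "ay": 9}
    - {"dx": -23.7, "dy": -10, "dz": 40.2, "ay": 9}
    - {"dx": -23.7, "dy": -10, "dz": 40.2, "ay": 9}

```text
validation failed for argument at $.in...
```

move_arm:
  increments:
    - {"dx": 0, "dy": 0, "dz": 0}

```text
validation failed for argument at $.in...
```

move_arm:
  increments:
    - {"dx": 0, "dy": -6, "dz": 0, "ax": 0, "ay": 0, "az": 0, "fingers": 8.5}
    - {"dx": -2, "dy": -10, "dz": 3, "ax": 0, "ay": 0, "az": 0, "fingers": 8.5}
    - {"dx": -23.7, "dy": -10, "dz": 40.2, "ax": 0, "ay": 9, "az": 0, "fingers": 8.5}
    - {"dx": -23.7, "dy": -10, "dz": 40.2, "ax": 0, "ay": 9, "az": 0, "fingers": 8.5}
    - {"dx": -23.7, "dy": -10, "dz": 40.2, "ax": 0, "ay": 9, "az": 0, "fingers": 8.5}
    - {"dx": -23.7, "dy": -10, "dz": 40.2, "ax": 0, "ay": 9, "az": 0, "fingers": 8.5}
    - {"dx": -23.7, "dy": -10, "dz": 40.2, "ax": 0, "ay": 9, "az": 0, "fingers": 8.5}
    - {"dx": -23.7, "dy": -10, "dz": 40.2, "ax": 0, "ay": 9, "az": 0, "fingers": 8.5}

```text
clock: 1.15
tcp_pos: [0.4564, -0.1828, 0.3293]
eef_rot: [[0.223, 0.0, 0.975], [-0.975, -0.0, 0.223], [0.0, -1.0, 0.0]]
contact_force: [-0.1, -0.8, -0.6]
opening: 0.0849
```

move_arm:
  increments:
    - {"dx": -3.4, "dy": 0, "dz": 4.2, "ax": 0, "ay": 0, "az": 0, "fingers": 8.5}
    - {"dx": -3.4, "dy": 0, "dz": 4.2, "ax": 0, "ay": 0, "az": 0, "fingers": 8.5}
    - {"dx": -3.4, "dy": 0, "dz": 4.2, "ax": 0, "ay": 0, "az": 0, "fingers": 8.5}

```text
clock: 1.52
tcp_pos: [0.4886, -0.1421, 0.329]
eef_rot: [[0.224, -0.001, 0.975], [-0.975, -0.0, 0.224], [-0.0, -1.0, -0.001]]
contact_force: [-0.0, -0.5, -0.3]
opening: 0.0851
```

```bash
python3 - <<'E'
from h import *
snap('wrist','w1'); o=readout.get_obs();print(o['clock'],o['tcp_pos'],o['contact_force'])
E
```

```text
1.575 [ 0.48836283 -0.1427649   0.32904731] [-0.01779792 -0.67555356  0.7117372 ]
```

View pics/w1.png

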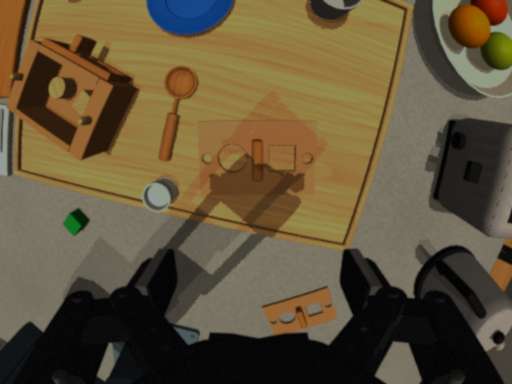

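```bash
cat >> h.py <<'E'
def crop(fn,x0,y0,x1,y1,k,out):
    a=cv2.imread('pics/'+fn+'.png'); cv2.imwrite('pics/'+out+'.png',cv2.resize(a[y0:y1,x0:x1],None,fx=k,fy=k,interpolation=cv2.INTER_CUBIC))
E
python3 -c "
from h import *
crop('w1',190,110,325,210,5.8,'w1b')"
```

```text
(no output)
```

View pics/w1b.png

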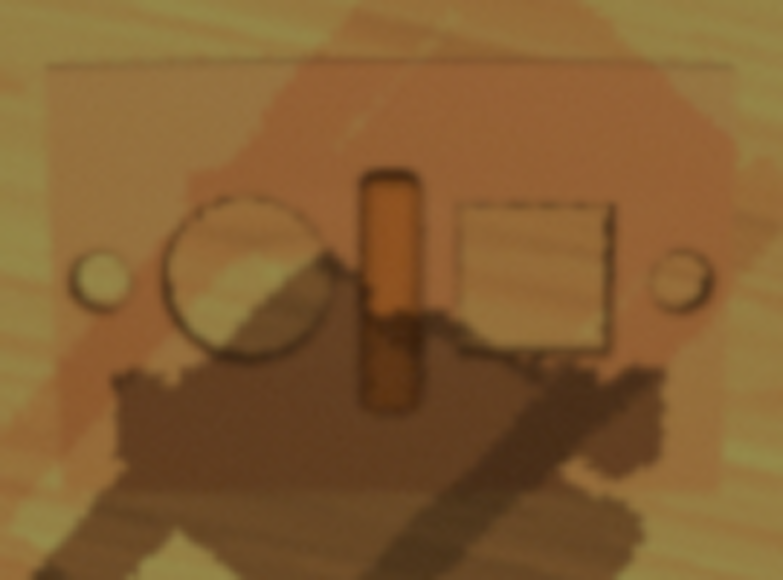

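```bash
cat >> h.py <<'E'
def tri(rays):
    A=0;b=0
    for o,d in rays:
        P=np.eye(3)-np.outer(d,d);A=A+P;b=b+P@o
    return np.linalg.solve(A,b)
E
python3 - <<'E'
from h import *
w=load('w1');t=load('top0');s=load('scene0')
W=lambda u,v:(190+u/5.8-.41,110+v/5.8-.41); T=lambda u,v:(245+u/7-.43,145+v/7-.43); S=lambda u,v:(155+u/4-.37,150+v/4-.37)
for n,a,b,c in(('h0',(101,280),(157,356),(294,182)),('h1',(682,281),(578,251),(97,159)),('railtop',(391,290),(377,300),None)):
    r=[ray(w,*W(*a)),ray(t,*T(*b))]
    print(n,tri(r),tri(r+[ray(s,*S(*c))]) if c else '')
for zt in(0,.006,.01):
    h=[onz(w,*W(*a),zt+.009) for a in((101,280),(682,281))]
    m=onz(w,*W(391,290),zt+.037)
    print(zt,np.linalg.norm(h[0]-h[1]),np.mean(h,0),m,np.degrees(np.arctan2(*(h[0]-h[1])[1::-1])))
E
```

```text
h0 [ 0.47109286 -0.06587354  0.02916248] [ 0.47078929 -0.06538895  0.02916157]
h1 [ 0.50499026 -0.21487409  0.02998345] [ 0.50473577 -0.21465403  0.02823121]
railtop [ 0.48769973 -0.14079847  0.04631073] 
0 0.159378130193696 [ 0.48466343 -0.14083768  0.009     ] [ 0.48636132 -0.14043556  0.037     ] 102.80668385025086
0.006 0.1573139770041438 [ 0.4856672  -0.14062618  0.015     ] [ 0.48740625 -0.140216    0.043     ] 102.80668385025086
0.01 0.1559378748777756 [ 0.48633637 -0.14048519  0.019     ] [ 0.48810287 -0.14006962  0.047     ] 102.80668385025088
```

move_arm:
  increments:
    - {"dx": -26.7, "dy": 0, "dz": 13.3, "ax": 0, "ay": 32.5, "az": 0, "fingers": 0}
    - {"dx": -26.7, "dy": 0, "dz": 13.3, "ax": 0, "ay": 32.5, "az": 0, "fingers": 0}
    - {"dx": -26.7, "dy": 0, "dz": 13.3, "ax": 0, "ay": 32.5, "az": 0, "fingers": 0}
    - {"dx": -26.7, "dy": 0, "dz": 13.3, "ax": 0, "ay": 32.5, "az": 0, "fingers": 0}
    - {"dx": -26.7, "dy": 0, "dz": 13.3, "ax": 0, "ay": 32.5, "az": 0, "fingers": 0}
    - {"dx": -26.7, "dy": 0, "dz": 13.3, "ax": 0, "ay": 32.5, "az": 0, "fingers": 0}
    - {"dx": -26.7, "dy": 0, "dz": 13.3, "ax": 0, "ay": 32.5, "az": 0, "fingers": 0}

```text
clock: 2.45
tcp_pos: [0.5591, 0.1465, 0.329]
eef_rot: [[-0.337, -0.001, 0.942], [-0.942, -0.001, -0.337], [0.001, -1.0, -0.0]]
contact_force: [-0.1, -1.1, 0.6]
opening: -0.0001
```

```bash
python3 - <<'E'
from h import *
snap('wrist','w2'); o=readout.get_obs();print(o['clock'],o['tcp_pos'],o['contact_force'],o['opening'])
crop('w2',180,90,330,220,5,'w2b')
E
```

```text
2.5 [0.55906953 0.14585781 0.32917992] [-0.22972683 -0.06824002  0.89170383] -0.00030842129012347366
```

View pics/w2.png

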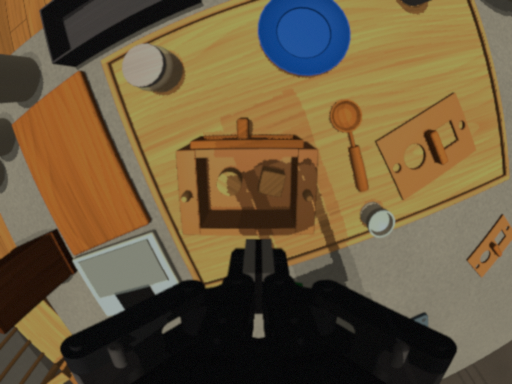

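View pics/w2b.png

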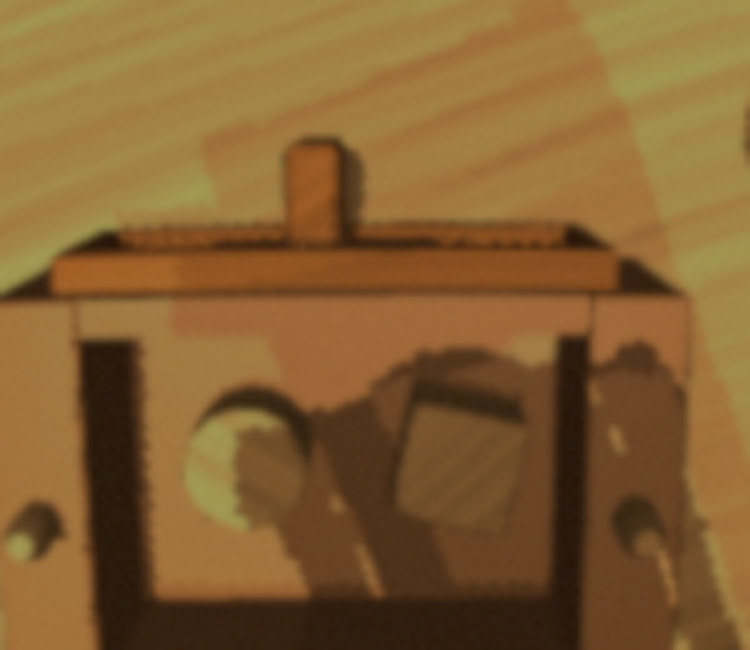

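```bash
python3 - <<'E'
from h import *
w=load('w2');t=load('top0')
W=lambda u,v:(180+u/5-.4,90+v/5-.4); T=lambda u,v:(105+u/6-.42,115+v/6-.42)
for n,a,b in(('d0',(20,548),(152,241)),('d1',(647,540),(544,371)),('grip',(315,192),(422,112)),('cornerA +x-y',(688,297),(632,245))):
    print(n,tri([ray(w,*W(*a)),ray(t,*T(*b))]))
for zt in(0.006,.012,.018):
  for c,F,dd,g in((w,W,((20,548),(647,540)),(315,192)),(t,T,((152,241),(544,371)),(422,112))):
    d=[onz(c,*F(*a),zt+.114) for a in dd];m=np.mean(d,0)
    y=(d[0]-d[1])/np.linalg.norm(d[0]-d[1]);x=np.array([y[1],-y[0],0])
    G=onz(c,*F(*g),zt+.086); print(zt,np.linalg.norm(d[0]-d[1]),m,np.degrees(np.arctan2(y[1],y[0])),G,(G-m)@x,(G-m)@y)
E
```

```text
d0 [0.55892742 0.24150779 0.13419864]
d1 [0.50808702 0.09811249 0.1289829 ]
grip [0.61263298 0.14707728 0.1030253 ]
cornerA +x-y [0.55812494 0.06744696 0.10743632]
0.006 0.15850202096043867 [0.53038551 0.1729842  0.12      ] 71.07959033550469 [0.61192508 0.14839131 0.092     ] 0.08510833776486311 0.003175427006984241
0.006 0.15454481405105758 [0.53543887 0.17146387 0.12      ] 70.37460073000172 [0.61553793 0.14842439 0.092     ] 0.0831842429678748 0.005201720229559424
0.012 0.1558034790552086 [0.53208277 0.17210709 0.126     ] 71.07959033550465 [0.61221136 0.14796664 0.098     ] 0.0836268873282315 0.003145906657169452
0.012 0.15348508415358422 [0.53445112 0.170247   0.126     ] 70.3746007300017 [0.61404858 0.14739834 0.098     ] 0.0826477024000141 0.005212984713055789
0.018 0.1531049371499785 [0.53378003 0.17122998 0.132     ] 71.0795903355047 [0.61249764 0.14754197 0.104     ] 0.0821454368915999 0.0031163863073545447
0.018 0.15242535425611078 [0.53346336 0.16903013 0.132     ] 70.37460073000172 [0.61255924 0.14637229 0.104     ] 0.08211116183215329 0.005224249196552039
```

move_arm:
  increments:
    - {"dx": -5.2, "dy": 0, "dz": 5.2, "ax": 0, "ay": 0, "az": 0, "fingers": 0}
    - {"dx": -5.2, "dy": 5, "dz": 5.2, "ax": 0, "ay": 0, "az": 0, "fingers": 0}
    - {"dx": -5.2, "dy": 10, "dz": 5.2, "ax": 0, "ay": 0, "az": 0, "fingers": 0}
    - {"dx": -5.2, "dy": 15, "dz": 5.2, "ax": 0, "ay": 0, "az": 0, "fingers": 0}
    - {"dx": -5.2, "dy": 18, "dz": 5.2, "ax": 0, "ay": 0, "az": 0, "fingers": 0}
    - {"dx": -5.2, "dy": 20.5, "dz": 5.2, "ax": 0, "ay": 0, "az": 0, "fingers": 0}
    - {"dx": -5.2, "dy": 22.6, "dz": 5.2, "ax": 0, "ay": 0, "az": 0, "fingers": 0}
    - {"dx": -5.2, "dy": 22.6, "dz": 5.2, "ax": 0, "ay": 0, "az": 0, "fingers": 0}

```text
clock: 3.5
tcp_pos: [0.6244, 0.1765, 0.1017]
eef_rot: [[-0.339, -0.004, 0.941], [-0.941, -0.001, -0.339], [0.002, -1.0, -0.004]]
contact_force: [-0.3, 0.4, 0.3]
opening: -0.0001
```

```bash
python3 - <<'E'
from h import *
snap('wrist','w3'); snap('scene','s3'); o=readout.get_obs();print(o['clock'],o['tcp_pos'],o['contact_force'],o['opening'])
crop('s3',230,150,370,280,5,'s3b')
E
```

```text
3.6 [0.62612989 0.17755933 0.10418553] [ 0.64480872 -0.07583409  1.00086638] -2.2550421767831356e-05
```

View pics/w3.png

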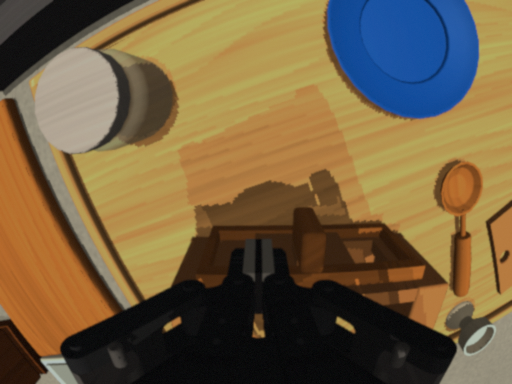

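View pics/s3b.png

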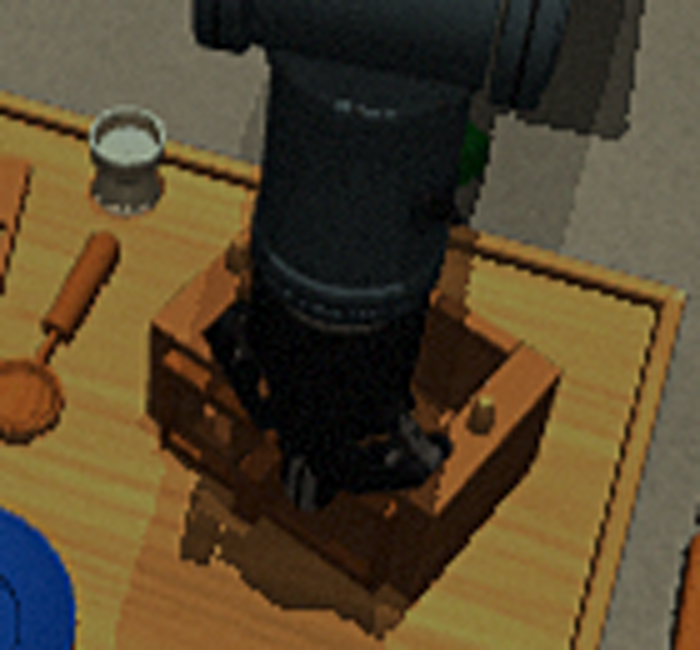

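move_arm:
  increments:
    - {"dx": 0.7, "dy": 0, "dz": 0, "ax": 0, "ay": 0, "az": 0, "fingers": 0}
    - {"dx": 1.2, "dy": 0, "dz": 0, "ax": 0, "ay": 0, "az": 0, "fingers": 0}
    - {"dx": 1.7, "dy": 0, "dz": 0, "ax": 0, "ay": 0, "az": 0, "fingers": 0}
    - {"dx": 2.2, "dy": 0, "dz": 0, "ax": 0, "ay": 0, "az": 0, "fingers": 0}
    - {"dx": 2.7, "dy": 0, "dz": 0, "ax": 0, "ay": 0, "az": 0, "fingers": 0}
    - {"dx": 3.1, "dy": 0, "dz": 0, "ax": 0, "ay": 0, "az": 0, "fingers": 0}
    - {"dx": 3.5, "dy": 0, "dz": 0, "ax": 0, "ay": 0, "az": 0, "fingers": 0}
    - {"dx": 3.5, "dy": 0, "dz": 0, "ax": 0, "ay": 0, "az": 0, "fingers": 0}

```text
clock: 4.6
tcp_pos: [0.6137, 0.1461, 0.1033]
eef_rot: [[-0.336, -0.0, 0.942], [-0.942, -0.0, -0.336], [0.0, -1.0, -0.0]]
contact_force: [0.4, 0.9, -0.2]
opening: -0.0
```

move_arm:
  increments:
    - {"dx": 0.3, "dy": 0, "dz": 0, "ax": 0, "ay": 0, "az": 0, "fingers": 0}
    - {"dx": 0.5, "dy": 0, "dz": 0, "ax": 0, "ay": 0, "az": 0, "fingers": 0}
    - {"dx": 0.7, "dy": 0, "dz": 0, "ax": 0, "ay": 0, "az": 0, "fingers": 0}
    - {"dx": 0.7, "dy": 0, "dz": 0, "ax": 0, "ay": 0, "az": 0, "fingers": 0}

```text
clock: 5.1
tcp_pos: [0.6114, 0.1396, 0.1033]
eef_rot: [[-0.336, -0.0, 0.942], [-0.942, 0.0, -0.336], [-0.0, -1.0, -0.0]]
contact_force: [-0.1, 0.0, 0.1]
opening: 0.0003
```

```bash
python3 - <<'E'
from h import *
snap('wrist','w4'); o=readout.get_obs();print(o['clock'],o['tcp_pos'],o['contact_force'])
E
```

```text
5.15 [0.61140747 0.13970322 0.10334788] [0.16643935 0.03317158 0.40288812]
```

View pics/w4.png

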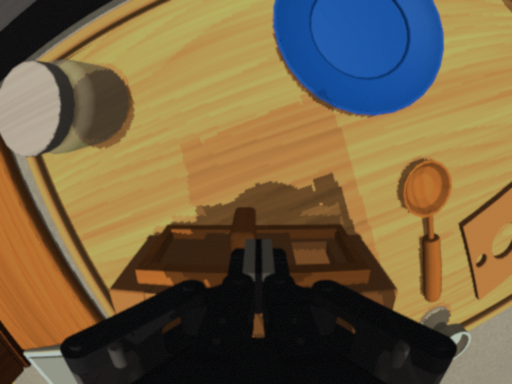

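```bash
python3 - <<'E'
from h import *
crop('w4',190,190,320,300,6,'w4b')
snap('scene','s4');crop('s4',230,150,370,280,5,'s4b')
E
```

```text
(no output)
```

View pics/w4b.png

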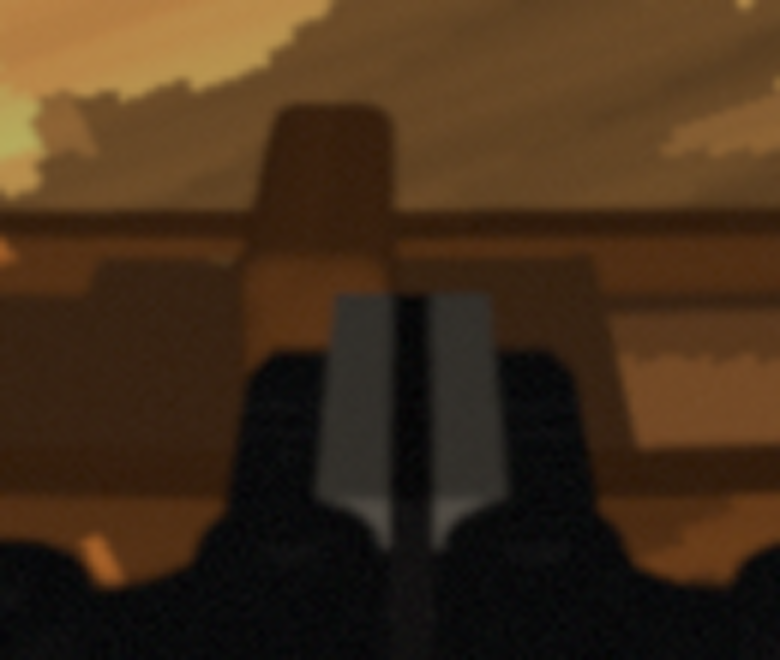

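View pics/s4b.png

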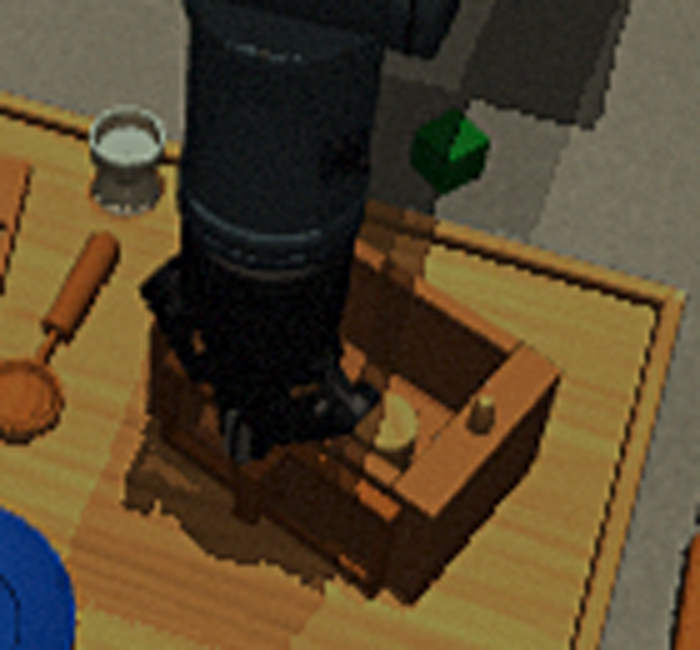

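move_arm:
  increments:
    - {"dx": -1.5, "dy": -0.3, "dz": 0.2, "ax": 0, "ay": 0, "az": 0, "fingers": 0}
    - {"dx": -4.2, "dy": -0.3, "dz": 0.4, "ax": 0, "ay": 0, "az": 0, "fingers": 0}
    - {"dx": -4.2, "dy": 0.5, "dz": 0.4, "ax": 0, "ay": 0, "az": 0, "fingers": 0}
    - {"dx": -4.2, "dy": 1, "dz": 0.4, "ax": 0, "ay": 0, "az": 0, "fingers": 0}
    - {"dx": -4.2, "dy": 1.5, "dz": 0.4, "ax": 0, "ay": 0, "az": 0, "fingers": 0}
    - {"dx": -4.2, "dy": 2, "dz": 0.4, "ax": 0, "ay": 0, "az": 0, "fingers": 0}
    - {"dx": -4.2, "dy": 2.5, "dz": 0.4, "ax": 0, "ay": 0, "az": 0, "fingers": 0}
    - {"dx": -4.2, "dy": 2.5, "dz": 0.4, "ax": 0, "ay": 0, "az": 0, "fingers": 0}

```text
clock: 6.2
tcp_pos: [0.6289, 0.1777, 0.0778]
eef_rot: [[-0.336, -0.001, 0.942], [-0.942, -0.0, -0.336], [0.0, -1.0, -0.001]]
contact_force: [0.8, -0.4, 1.0]
opening: -0.0
```

```bash
python3 - <<'E'
from h import *
snap('wrist','w5'); o=readout.get_obs();print(o['clock'],o['tcp_pos'],o['contact_force'])
crop('w5',170,170,350,300,4.4,'w5b')
snap('top','t5');crop('t5',100,110,230,210,6,'t5b')
E
```

```text
6.25 [0.62916077 0.17778399 0.07813974] [-0.41043338  0.93835179  0.25196121]
```

View pics/w5b.png

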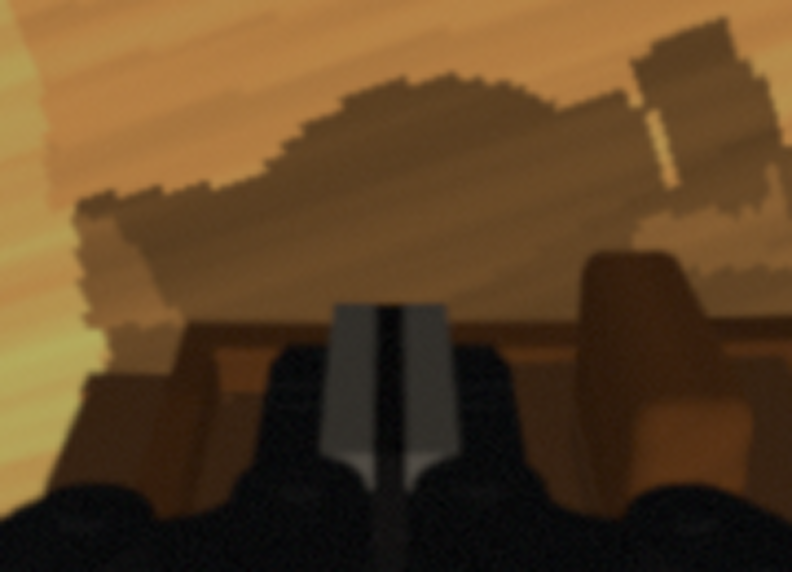

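View pics/t5b.png

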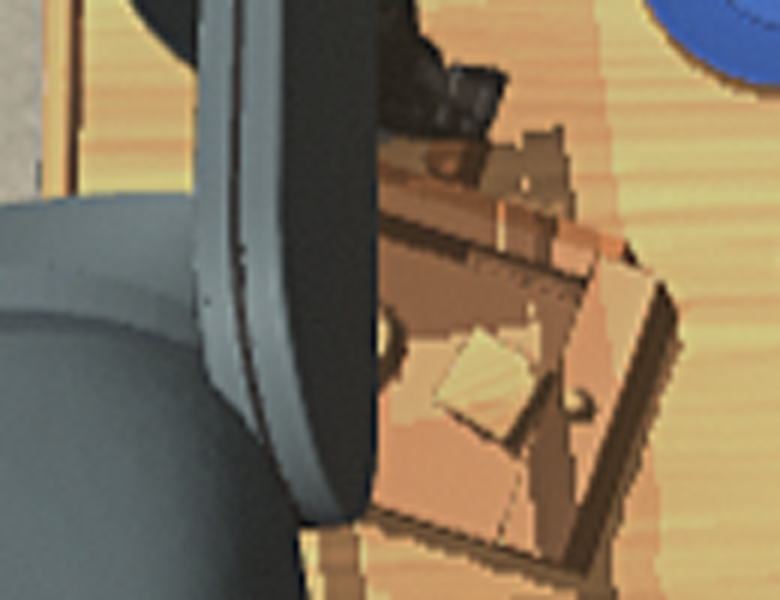

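move_arm:
  increments:
    - {"dx": 0.6, "dy": 0, "dz": 0, "ax": 0, "ay": 0, "az": 0, "fingers": 0}
    - {"dx": 1.1, "dy": 0, "dz": 0, "ax": 0, "ay": 0, "az": 0, "fingers": 0}
    - {"dx": 1.5, "dy": 0, "dz": 0, "ax": 0, "ay": 0, "az": 0, "fingers": 0}
    - {"dx": 1.9, "dy": 0, "dz": 0, "ax": 0, "ay": 0, "az": 0, "fingers": 0}
    - {"dx": 2.3, "dy": 0, "dz": 0, "ax": 0, "ay": 0, "az": 0, "fingers": 0}
    - {"dx": 2.3, "dy": 0, "dz": 0, "ax": 0, "ay": 0, "az": 0, "fingers": 0}

```text
clock: 7.05
tcp_pos: [0.6215, 0.1559, 0.0784]
eef_rot: [[-0.336, -0.0, 0.942], [-0.942, -0.0, -0.336], [0.0, -1.0, 0.0]]
contact_force: [0.3, -0.1, -0.1]
opening: -0.0005
```

```bash
python3 - <<'E'
from h import *
snap('wrist','w6'); o=readout.get_obs();print(o['clock'],o['tcp_pos'],o['contact_force'])
crop('w6',170,170,350,300,4.4,'w6b')
E
```

```text
7.1 [0.6214142  0.15599051 0.0782914 ] [-0.34072815  0.75362656 -0.42588903]
```

View pics/w6b.png

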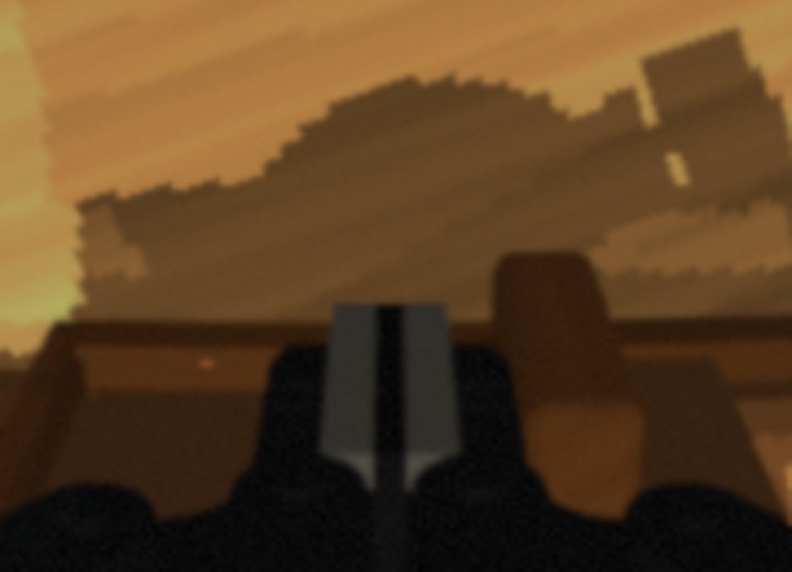

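move_arm:
  increments:
    - {"dx": 0.5, "dy": 0, "dz": 0, "ax": 0, "ay": 0, "az": 0, "fingers": 0}
    - {"dx": 1.0, "dy": 0, "dz": 0, "ax": 0, "ay": 0, "az": 0, "fingers": 0}
    - {"dx": 1.4, "dy": 0, "dz": 0, "ax": 0, "ay": 0, "az": 0, "fingers": 0}
    - {"dx": 1.8, "dy": 0, "dz": 0, "ax": 0, "ay": 0, "az": 0, "fingers": 0}
    - {"dx": 2.2, "dy": 0, "dz": 0, "ax": 0, "ay": 0, "az": 0, "fingers": 0}
    - {"dx": 2.5, "dy": 0, "dz": 0, "ax": 0, "ay": 0, "az": 0, "fingers": 0}
    - {"dx": 2.5, "dy": 0, "dz": 0, "ax": 0, "ay": 0, "az": 0, "fingers": 0}

```text
clock: 7.98
tcp_pos: [0.6133, 0.1332, 0.0784]
eef_rot: [[-0.336, 0.001, 0.942], [-0.942, 0.001, -0.336], [-0.001, -1.0, 0.0]]
contact_force: [1.7, 4.1, -0.7]
opening: 0.0
```

```bash
python3 - <<'E'
from h import *
snap('wrist','w7'); o=readout.get_obs();print(o['clock'],o['tcp_pos'],o['contact_force'])
E
```

```text
8.025 [0.61332236 0.13316833 0.07832695] [ 1.83797004  3.43519215 -1.46407822]
```

View pics/w7.png

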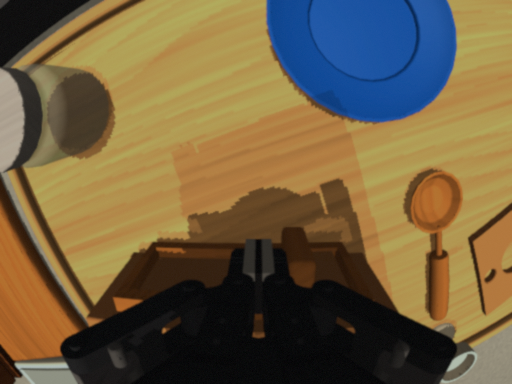

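move_arm:
  increments:
    - {"dx": 0.2, "dy": 0, "dz": 0, "ax": 0, "ay": 0, "az": 0, "fingers": 0}
    - {"dx": 0.4, "dy": 0, "dz": 0, "ax": 0, "ay": 0, "az": 0, "fingers": 0}
    - {"dx": 0.4, "dy": 0, "dz": 0, "ax": 0, "ay": 0, "az": 0, "fingers": 0}

```text
clock: 8.4
tcp_pos: [0.6132, 0.1326, 0.0785]
eef_rot: [[-0.336, 0.004, 0.942], [-0.942, 0.005, -0.336], [-0.006, -1.0, 0.002]]
contact_force: [5.5, 14.3, -3.7]
opening: 0.0003
```

move_arm:
  increments:
    - {"dx": -2, "dy": 0, "dz": 0, "ax": 0, "ay": 0, "az": 0, "fingers": 0}
    - {"dx": -2, "dy": -5, "dz": 0, "ax": 0, "ay": 0, "az": 0, "fingers": 0}
    - {"dx": -2, "dy": -10, "dz": 0, "ax": 0, "ay": 0, "az": 0, "fingers": 2}
    - {"dx": -1.2, "dy": -14, "dz": -3.6, "ax": 0, "ay": 0, "az": 0, "fingers": 4}
    - {"dx": -1.2, "dy": -17.7, "dz": -7.2, "ax": 0, "ay": 0, "az": 0, "fingers": 4}
    - {"dx": -1.2, "dy": -17.7, "dz": -7.2, "ax": 0, "ay": 0, "az": 0, "fingers": 4}
    - {"dx": -1.2, "dy": -17.7, "dz": -7.2, "ax": 0, "ay": 0, "az": 0, "fingers": 4}

```text
clock: 9.28
tcp_pos: [0.548, 0.1643, 0.255]
eef_rot: [[-0.336, -0.0, 0.942], [-0.942, -0.001, -0.336], [0.001, -1.0, 0.0]]
contact_force: [-0.1, -0.6, -0.3]
opening: 0.0397
```

```bash
python3 - <<'E'
from h import *
snap('wrist','w8'); o=readout.get_obs();print(o['clock'],o['tcp_pos'],o['contact_force'],o['opening'])
crop('w8',150,110,360,260,3.8,'w8b')
E
```

```text
9.325 [0.54796394 0.16409188 0.25409239] [-0.6266627   0.08302206 -0.12138586] 0.03980081728014027
```

View pics/w8.png

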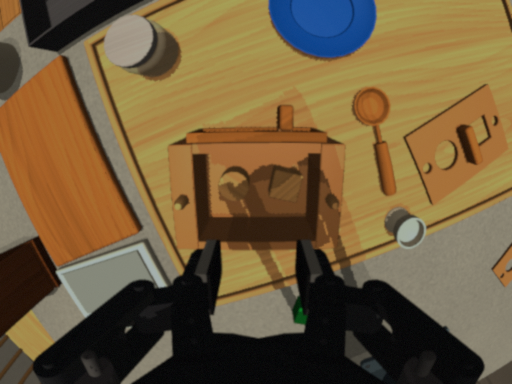

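View pics/w8b.png

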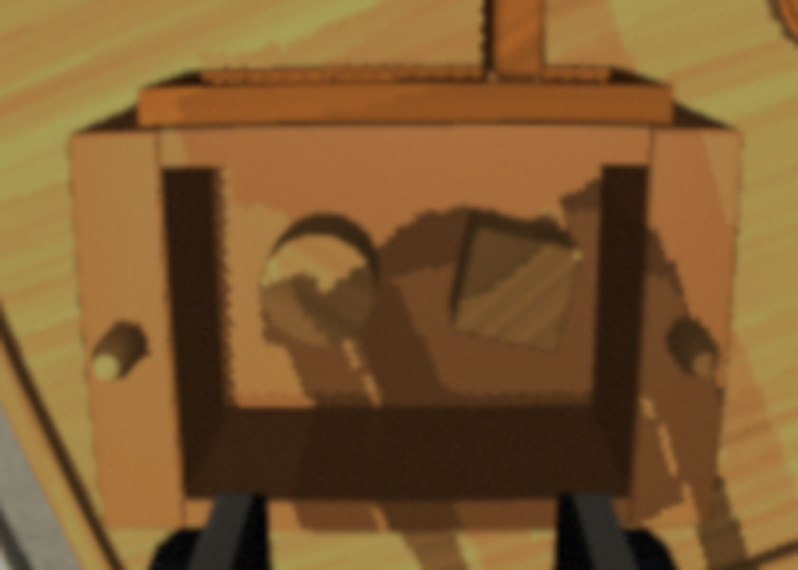

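```bash
python3 - <<'E'
from h import *
w8=load('w8');w2=load('w2');t=load('top0')
W8=lambda u,v:(150+u/3.8-.37,110+v/3.8-.37)
W=lambda u,v:(180+u/5-.4,90+v/5-.4); T=lambda u,v:(105+u/6-.42,115+v/6-.42)
D={}
for n,e,a,b in(('d0',(107,366),(20,548),(152,241)),('d1',(703,364),(647,540),(544,371))):
    D[n]=tri([ray(w8,*W8(*e)),ray(w2,*W(*a)),ray(t,*T(*b))]);print(n,D[n],tri([ray(w8,*W8(*e)),ray(t,*T(*b))]))
print(np.linalg.norm(D['d0']-D['d1']))
for zt in(0.006,.012,.018):
    d=[onz(w8,*W8(*a),zt+.114) for a in ((107,366),(703,364))];m=np.mean(d,0)
    y=(d[0]-d[1])/np.linalg.norm(d[0]-d[1]);x=np.array([y[1],-y[0],0])
    G=onz(w8,*W8(518,40),zt+.086); print(zt,np.linalg.norm(d[0]-d[1]),m,np.degrees(np.arctan2(y[1],y[0])),G,(G-m)@x,(G-m)@y)
    k=[onz(w8,*W8(*a),zt+.092) for a in ((70,135),(740,130))];print('  +x edge',np.linalg.norm(k[0]-k[1]),np.mean(k,0)-.058*x,np.degrees(np.arctan2(*(k[0]-k[1])[1::-1])))
E
```

```text
d0 [0.55903839 0.24180898 0.13408728] [0.55900473 0.24134877 0.13384676]
d1 [0.50779295 0.09852773 0.12940688] [0.50771495 0.09847167 0.12974262]
0.1522416433506
0.006 0.15892490254032493 [0.52960983 0.17290682 0.12      ] 70.57170867280692 [0.59735579 0.11636672 0.092     ] 0.08269515896204245 -0.03078650203490867
  +x edge 0.18375902390928348 [0.53115466 0.17221828 0.098     ] 70.76353917986718
0.012 0.155499305602741 [0.53153591 0.17218189 0.126     ] 70.5717086728069 [0.59777904 0.11681537 0.098     ] 0.08088754069286193 -0.030179625787283105
  +x edge 0.1800882492597124 [0.53181617 0.17194558 0.104     ] 70.7635391798672
0.018 0.15207370866515707 [0.53346199 0.17145695 0.132     ] 70.57170867280692 [0.5982023  0.11726402 0.104     ] 0.07907992242368136 -0.02957274953965758
  +x edge 0.1764174746101414 [0.53247768 0.17167288 0.11      ] 70.76353917986718
```

move_arm:
  increments:
    - {"dx": 30.8, "dy": 0, "dz": 4.6, "ax": 0, "ay": -32.4, "az": 0, "fingers": 4}
    - {"dx": 30.8, "dy": 0, "dz": 4.6, "ax": 0, "ay": -32.4, "az": 0, "fingers": 4}
    - {"dx": 30.8, "dy": 0, "dz": 4.6, "ax": 0, "ay": -32.4, "az": 0, "fingers": 4}
    - {"dx": 30.8, "dy": 0, "dz": 4.6, "ax": 0, "ay": -32.4, "az": 0, "fingers": 4}
    - {"dx": 30.8, "dy": 0, "dz": 4.6, "ax": 0, "ay": -32.4, "az": 0, "fingers": 4}
    - {"dx": 30.8, "dy": 6, "dz": 4.6, "ax": 0, "ay": -32.4, "az": 0, "fingers": 4}
    - {"dx": 30.8, "dy": 12, "dz": 4.6, "ax": 0, "ay": -32.4, "az": 0, "fingers": 4}
    - {"dx": 30.8, "dy": 13, "dz": 4.6, "ax": 0, "ay": -32.4, "az": 0, "fingers": 4}

```text
clock: 10.32
tcp_pos: [0.4843, -0.1402, 0.1202]
eef_rot: [[0.219, -0.01, 0.976], [-0.976, 0.005, 0.22], [-0.008, -1.0, -0.009]]
contact_force: [0.2, 0.3, -0.4]
opening: 0.0401
```

```bash
python3 - <<'E'
from h import *
snap('wrist','w9'); o=readout.get_obs();print(o['clock'],o['tcp_pos'],o['contact_force'],o['opening'],np.round(o['eef_rot'],3).tolist())
E
```

```text
10.375 [ 0.48574861 -0.1405019   0.12160511] [-0.16547501 -0.34491289 -0.76337076] 0.04008197696271836 [[0.22, -0.007, 0.975], [-0.975, 0.004, 0.22], [-0.005, -1.0, -0.006]]
```

View pics/w9.png

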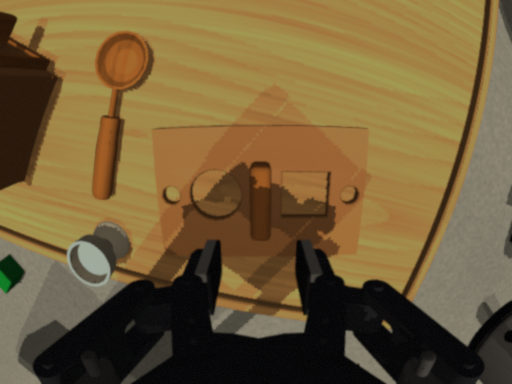

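```bash
python3 - <<'E'
from h import *
c=load('w9');R=np.array(c['rot']).reshape(3,3)
for zt in(.006,.012,.018):
    h=[onz(c,a,b,zt+.009) for a,b in((172.5,194.5),(350,194.5))]; m=onz(c,260,201,zt+.037)
    y=h[0]-h[1];mh=np.mean(h,0);print(zt,np.linalg.norm(y),mh,m,np.degrees(np.arctan2(y[1],y[0])),'tool d',R.T@(mh-c['tcp']),R.T@(m-c['tcp']))
    f=[onz(c,260,v,zt+.037) for v in (163,240)];print(np.linalg.norm(f[0]-f[1]))
E
```

```text
0.006 0.15976030532297394 [ 0.48446643 -0.14167622  0.015     ] [ 0.48743551 -0.13982761  0.043     ] 102.8040537036309 tool d [0.00224561 0.10521476 0.00074669] [0.00088355 0.07719585 0.00379923]
0.06390102867268169
0.012 0.15589415653683222 [ 0.48627789 -0.14124164  0.021     ] [ 0.48939658 -0.13938814  0.049     ] 102.80405370363091 tool d [0.00217418 0.09919875 0.00255575] [0.00084019 0.07117831 0.00575532]
0.06215777516632224
0.018 0.15202800775069047 [ 0.48808935 -0.14080707  0.027     ] [ 0.49135766 -0.13894868  0.055     ] 102.80405370363091 tool d [0.00210274 0.09318273 0.00436481] [0.00079682 0.06516077 0.00771142]
0.060414521659962875
```

move_arm:
  increments:
    - {"dx": 0.1, "dy": 3, "dz": 0.3, "ax": 0, "ay": 0, "az": 0, "fingers": 4}
    - {"dx": 0.1, "dy": 5, "dz": 0.3, "ax": 0, "ay": 0, "az": 0, "fingers": 4}
    - {"dx": 0.1, "dy": 6, "dz": 0.3, "ax": 0, "ay": 0, "az": 0, "fingers": 4}
    - {"dx": 0.1, "dy": 6, "dz": 0.3, "ax": 0, "ay": 0, "az": 0, "fingers": 4}

```text
clock: 10.88
tcp_pos: [0.4918, -0.1415, 0.066]
eef_rot: [[0.222, 0.001, 0.975], [-0.975, -0.0, 0.222], [0.001, -1.0, 0.001]]
contact_force: [0.7, 0.2, 0.5]
opening: 0.0399
```

```bash
python3 - <<'E'
from h import *
snap('wrist','w10'); snap('scene','s10');o=readout.get_obs();print(o['clock'],o['tcp_pos'],o['contact_force'],o['opening'])
crop('w10',130,120,390,310,3,'w10b');crop('s10',150,150,270,240,6,'s10b')
E
```

```text
10.975 [ 0.49203369 -0.14176544  0.06653213] [0.24327824 0.66419882 0.34242067] 0.03967771720348466
```

View pics/w10b.png

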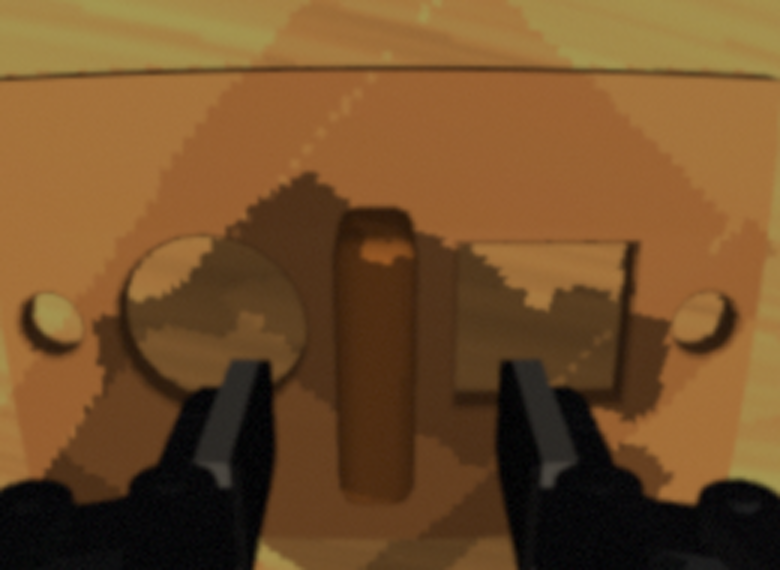

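View pics/s10b.png

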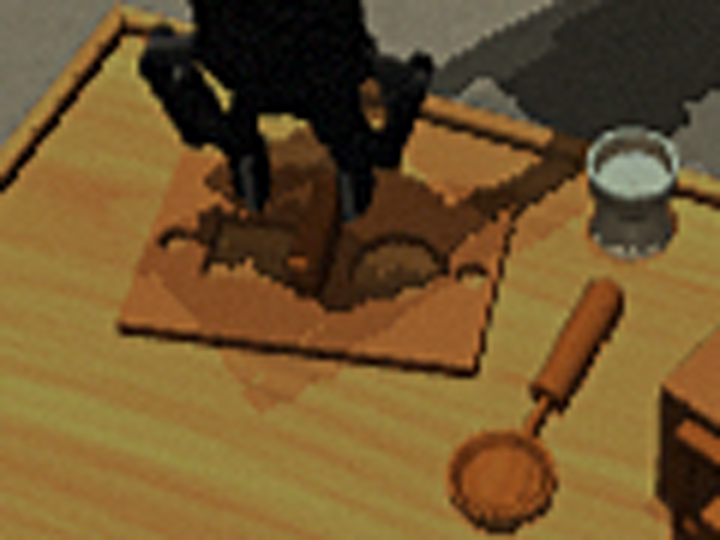

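move_arm:
  increments:
    - {"dx": 0.1, "dy": 0.8, "dz": -0.2, "ax": 0, "ay": 0, "az": 0, "fingers": 4}
    - {"dx": 0.1, "dy": 1.6, "dz": -0.2, "ax": 0, "ay": 0, "az": 0, "fingers": 4}
    - {"dx": 0.1, "dy": 2.2, "dz": -0.2, "ax": 0, "ay": 0, "az": 0, "fingers": 4}
    - {"dx": 0.1, "dy": 2.2, "dz": -0.2, "ax": 0, "ay": 0, "az": 0, "fingers": 4}

```text
clock: 11.48
tcp_pos: [0.4888, -0.1426, 0.0426]
eef_rot: [[0.221, -0.001, 0.975], [-0.975, 0.001, 0.221], [-0.001, -1.0, -0.001]]
contact_force: [-0.2, 0.5, 0.3]
opening: 0.0401
```

```bash
python3 - <<'E'
from h import *
snap('wrist','w11'); snap('scene','s11');o=readout.get_obs();print(o['clock'],o['tcp_pos'],o['contact_force'],o['opening'])
crop('w11',130,120,390,310,3,'w11b');crop('s11',150,150,270,240,6,'s11b')
E
```

```text
11.575 [ 0.48929241 -0.14278932  0.04318634] [-0.500929   -0.44228723 -0.50999807] 0.039873049578040984
```

View pics/w11b.png

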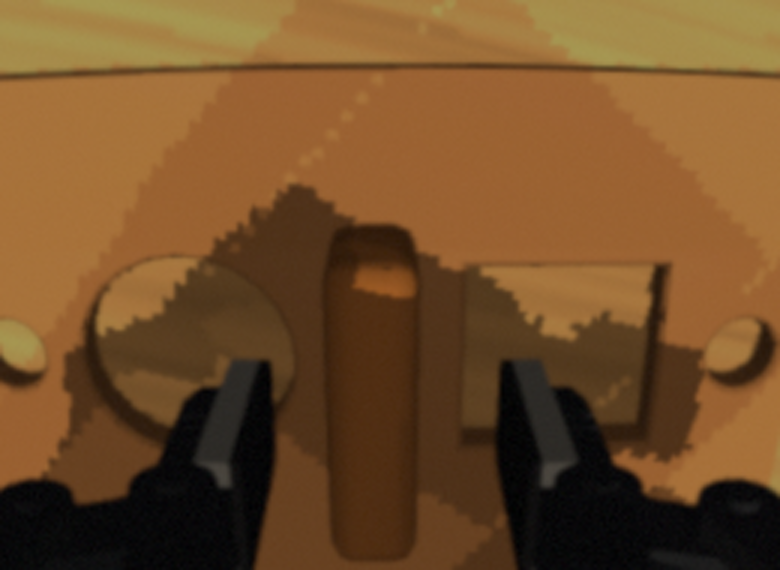

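View pics/s11b.png

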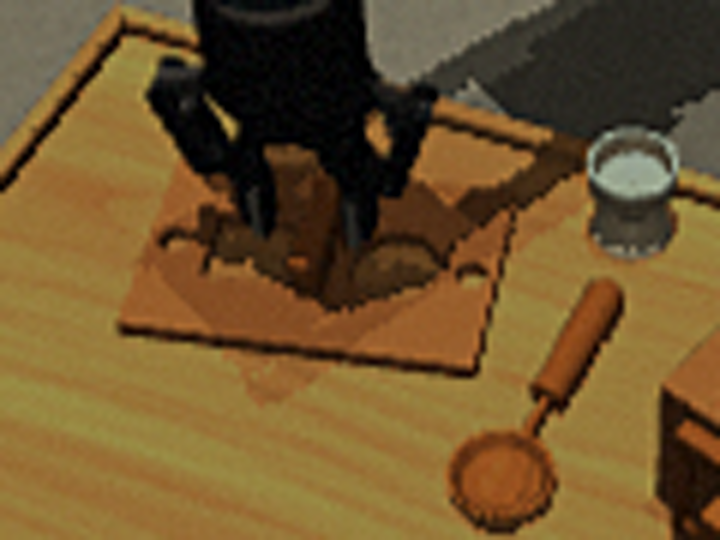

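move_arm:
  increments:
    - {"dx": -0.1, "dy": 0.4, "dz": 0, "ax": 0, "ay": 0, "az": 0, "fingers": 4}
    - {"dx": -0.2, "dy": 0.8, "dz": 0, "ax": 0, "ay": 0, "az": 0, "fingers": 4}
    - {"dx": -0.2, "dy": 1.0, "dz": 0, "ax": 0, "ay": 0, "az": 0, "fingers": 4}
    - {"dx": -0.2, "dy": 1.0, "dz": 0, "ax": 0, "ay": 0, "az": 0, "fingers": 4}

```text
clock: 12.08
tcp_pos: [0.4888, -0.1408, 0.0331]
eef_rot: [[0.221, -0.0, 0.975], [-0.975, 0.0, 0.221], [-0.0, -1.0, -0.0]]
contact_force: [1.3, 0.5, -0.1]
opening: 0.0403
```

```bash
python3 - <<'E'
from h import *
c=load('w11');R=np.array(c['rot']).reshape(3,3);print('rail rel tool @w11',R.T@(onz(c,253.3,256.7,.051)-c['tcp']))
snap('wrist','w12'); snap('scene','s12');o=readout.get_obs();print(o['clock'],o['tcp_pos'],o['contact_force'],o['opening'])
crop('w12',130,120,390,310,3,'w12b');crop('s12',150,150,270,240,6,'s12b')
E
```

```text
rail rel tool @w11 [-0.00312096 -0.0084042   0.00145947]
12.175 [ 0.48891155 -0.14088846  0.03333342] [ 0.06422658 -0.13190735  0.58971841] 0.03975725750378923
```

View pics/w12b.png

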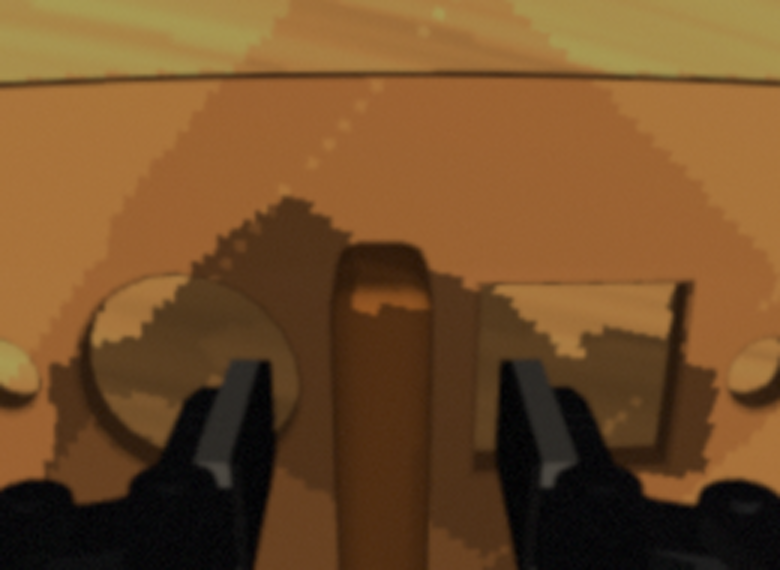

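View pics/s12b.png

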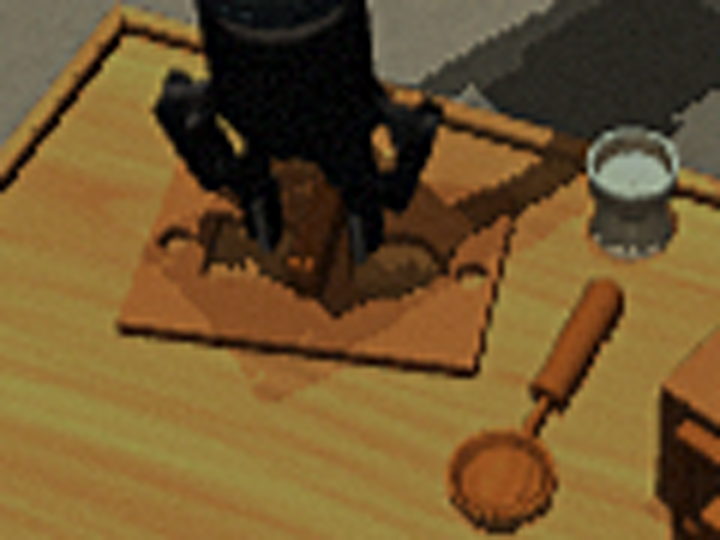

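move_arm:
  increments:
    - {"dx": 0, "dy": 0.3, "dz": 0, "ax": 0, "ay": 0, "az": 0, "fingers": 4}
    - {"dx": 0, "dy": 0.5, "dz": 0, "ax": 0, "ay": 0, "az": 0, "fingers": 2.5}
    - {"dx": 0, "dy": 0.5, "dz": 0, "ax": 0, "ay": 0, "az": 0, "fingers": 2}
    - {"dx": 0, "dy": 0.5, "dz": 0, "ax": 0, "ay": 0, "az": 0, "fingers": 2}
  grip_force: 50

```text
clock: 12.68
tcp_pos: [0.4889, -0.1409, 0.0283]
eef_rot: [[0.221, -0.0, 0.975], [-0.975, 0.0, 0.221], [-0.0, -1.0, -0.0]]
contact_force: [1.3, -0.7, 0.6]
opening: 0.0201
```

move_arm:
  increments:
    - {"dx": 0, "dy": 0, "dz": 0, "ax": 0, "ay": 0, "az": 0, "fingers": 1}
    - {"dx": 0, "dy": 0, "dz": 0, "ax": 0, "ay": 0, "az": 0, "fingers": 0.5}
    - {"dx": 0, "dy": 0, "dz": 0, "ax": 0, "ay": 0, "az": 0, "fingers": 0.5}
    - {"dx": 0, "dy": 0, "dz": 0, "ax": 0, "ay": 0, "az": 0, "fingers": 0.5}
  grip_force: 50

```text
clock: 13.18
tcp_pos: [0.4891, -0.1409, 0.0285]
eef_rot: [[0.221, 0.0, 0.975], [-0.975, -0.0, 0.221], [0.0, -1.0, 0.0]]
contact_force: [0.4, 0.5, 1.8]
opening: 0.0152
```

```bash
python3 - <<'E'
from h import *
snap('wrist','w13'); o=readout.get_obs();print(o['clock'],o['tcp_pos'],o['contact_force'],o['opening'])
crop('w13',130,120,390,310,3,'w13b')
E
```

```text
13.225 [ 0.48907734 -0.14095056  0.02850113] [-0.19985577  0.02220317  3.36419802] 0.015354119424547077
```

View pics/w13b.png

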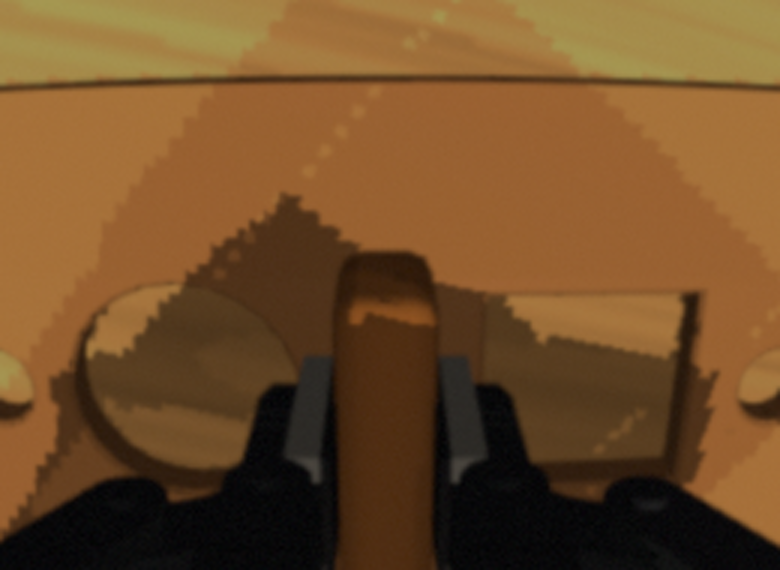

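move_arm:
  increments:
    - {"dx": 0, "dy": -0.5, "dz": 0, "ax": 0, "ay": 0, "az": 0, "fingers": 0.5}
    - {"dx": 0, "dy": -2, "dz": 0, "ax": 0, "ay": 0, "az": 0, "fingers": 0.5}
    - {"dx": 0, "dy": -5, "dz": 0, "ax": 0, "ay": 0, "az": 0, "fingers": 0.5}
    - {"dx": 0, "dy": -8, "dz": 0, "ax": 0, "ay": 0, "az": 0, "fingers": 0.5}
    - {"dx": 0, "dy": -11, "dz": 0, "ax": 0, "ay": 0, "az": 0, "fingers": 0.5}
    - {"dx": 0, "dy": -14, "dz": 0, "ax": 0, "ay": 0, "az": 0, "fingers": 0.5}
    - {"dx": 0, "dy": -16, "dz": 0, "ax": 0, "ay": 0, "az": 0, "fingers": 0.5}
    - {"dx": 0, "dy": -16, "dz": 0, "ax": 0, "ay": 0, "az": 0, "fingers": 0.5}

```text
clock: 14.22
tcp_pos: [0.4898, -0.1413, 0.1906]
eef_rot: [[0.221, 0.004, 0.975], [-0.975, -0.002, 0.221], [0.003, -1.0, 0.003]]
contact_force: [-0.1, 0.8, -2.2]
opening: 0.0149
```

```bash
python3 - <<'E'
from h import *
snap('wrist','w14'); o=readout.get_obs();print(o['clock'],o['tcp_pos'],o['contact_force'],o['opening'])
E
```

```text
14.275 [ 0.48902224 -0.14091782  0.18912679] [-0.25938514  0.72147855 -1.90779054] 0.015294033016268367
```

View pics/w14.png

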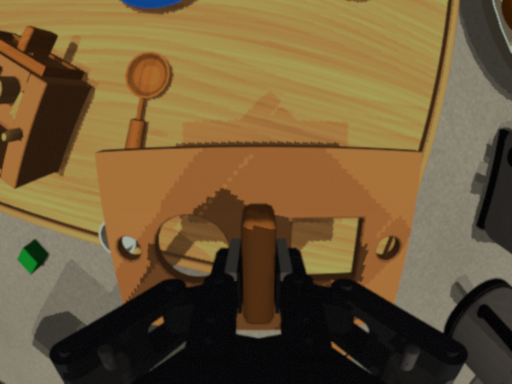

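move_arm:
  increments:
    - {"dx": -2, "dy": 0, "dz": 0.8, "ax": 0, "ay": 2, "az": 0, "fingers": 0.5}
    - {"dx": -6, "dy": 0, "dz": 2.3, "ax": 0, "ay": 6, "az": 0, "fingers": 0.5}
    - {"dx": -11, "dy": 0, "dz": 4.2, "ax": 0, "ay": 12, "az": 0, "fingers": 0.5}
    - {"dx": -16, "dy": 0, "dz": 6.2, "ax": 0, "ay": 18, "az": 0, "fingers": 0.5}
    - {"dx": -21, "dy": 0, "dz": 8.1, "ax": 0, "ay": 24, "az": 0, "fingers": 0.5}
    - {"dx": -26, "dy": 0, "dz": 10, "ax": 0, "ay": 29, "az": 0, "fingers": 0.5}
    - {"dx": -29.5, "dy": 0, "dz": 11.3, "ax": 0, "ay": 32.3, "az": 0, "fingers": 0.5}
    - {"dx": -29.5, "dy": 0, "dz": 11.3, "ax": 0, "ay": 32.3, "az": 0, "fingers": 0.5}

```text
clock: 15.28
tcp_pos: [0.5328, 0.1744, 0.1867]
eef_rot: [[-0.331, -0.003, 0.944], [-0.944, 0.0, -0.331], [0.001, -1.0, -0.003]]
contact_force: [-0.5, 0.2, -1.2]
opening: 0.0147
```

move_arm:
  increments:
    - {"dx": 0, "dy": 0, "dz": 0, "ax": 0, "ay": 0, "az": 0, "fingers": 0.5}
    - {"dx": 0, "dy": 1.5, "dz": 0, "ax": 0, "ay": 0, "az": 0, "fingers": 0.5}
    - {"dx": 0, "dy": 2.5, "dz": 0, "ax": 0, "ay": 0, "az": 0, "fingers": 0.5}
    - {"dx": 0, "dy": 2.5, "dz": 0, "ax": 0, "ay": 0, "az": 0, "fingers": 0.5}
    - {"dx": 0, "dy": 2.5, "dz": 0, "ax": 0, "ay": 0, "az": 0, "fingers": 0.5}

```text
clock: 15.9
tcp_pos: [0.534, 0.1715, 0.1633]
eef_rot: [[-0.335, 0.0, 0.942], [-0.942, 0.0, -0.335], [-0.0, -1.0, 0.0]]
contact_force: [-0.3, 0.3, -0.8]
opening: 0.0154
```

```bash
python3 - <<'E'
from h import *
snap('wrist','w15'); snap('top','t15');snap('scene','s15'); o=readout.get_obs();print(o['clock'],o['tcp_pos'],o['contact_force'],o['opening'],np.round(o['eef_rot'],4).tolist())
crop('w15',80,130,430,290,2.2,'w15b');crop('s15',230,150,370,280,4.5,'s15b')
E
```

```text
16.05 [0.53418069 0.1717958  0.16376668] [ 0.60685427  0.69607238 -1.71762419] 0.015065768657854892 [[-0.3343, 0.0009, 0.9425], [-0.9425, 0.0001, -0.3343], [-0.0004, -1.0, 0.0008]]
```

View pics/w15b.png

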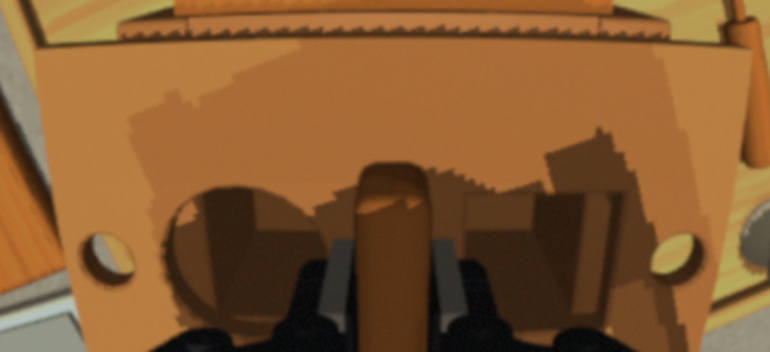

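View pics/s15b.png

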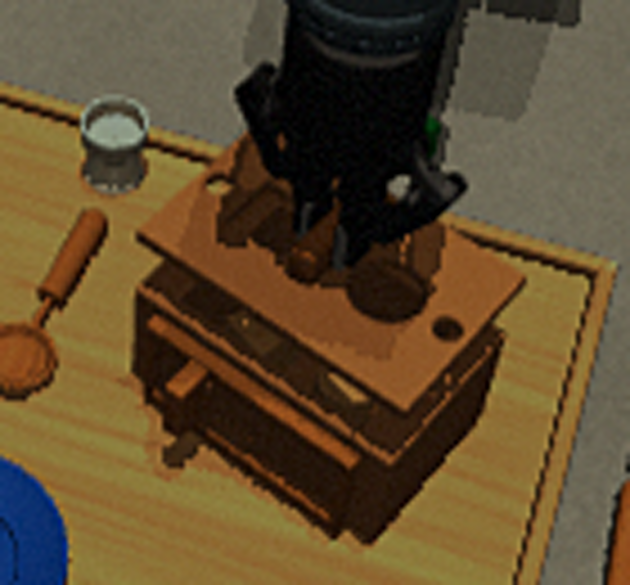

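View pics/t15.png

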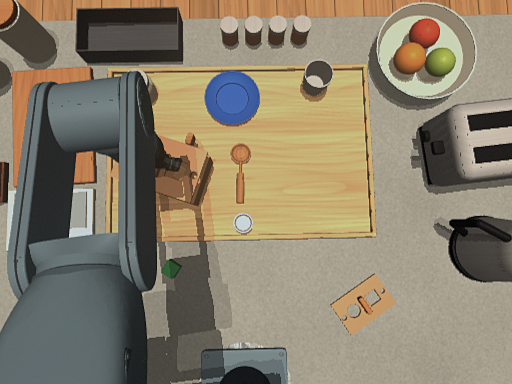

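```bash
python3 - <<'E'
from h import *
w8=load('w8');w=load('w15')
W8=lambda u,v:(150+u/3.8-.37,110+v/3.8-.37); F=lambda u,v:(80+u/2.2-.27,130+v/2.2-.27)
R=np.array(w['rot']).reshape(3,3)
for zt in(.006,.012,.018):
    d=[onz(w8,*W8(*a),zt+.114) for a in ((107,366),(703,364))]
    h=[onz(w,*F(*a),zt+.1442) for a in((107,259),(678,257))]
    a=lambda p:np.degrees(np.arctan2(*(p[0]-p[1])[1::-1]))
    e=[onz(w,*F(*q),zt+.1442) for q in((35,45),(752,50))]; k=[onz(w8,*W8(*q),zt+.092) for q in ((70,135),(740,130))]
    print(zt,np.linalg.norm(h[0]-h[1]),np.linalg.norm(e[0]-e[1]),np.mean(h,0),np.mean(d,0),a(h),a(d),'| need tool shift',R.T@(np.mean(d,0)-np.mean(h,0)),'by edge',R.T@(np.mean(k,0)-np.mean(e,0)),a(e),a(k))
E
```

```text
0.006 0.16371428319340278 0.1916294197933959 [0.52812618 0.17370665 0.1502    ] [0.52960983 0.17290682 0.12      ] 70.65808179644877 70.57170867280692 | need tool shift [0.00025738 0.03020002 0.00166547] by edge [-0.00021721  0.05220001  0.00020033] 70.0429314966604 70.76353917986718
0.012 0.15743845851817856 0.18428349604270178 [0.5310706  0.17266045 0.1562    ] [0.53153591 0.17218189 0.126     ] 70.65808179644878 70.5717086728069 | need tool shift [0.00029556 0.0302     0.00059834] by edge [-0.00016364  0.0522      0.00013436] 70.04293149666039 70.7635391798672
0.018 0.15116263384295436 0.17693757229200763 [0.53401502 0.17161424 0.1622    ] [0.53346199 0.17145695 0.132     ] 70.65808179644881 70.57170867280692 | need tool shift [ 0.00033374  0.03019999 -0.0004688 ] by edge [-1.10077747e-04  5.22000022e-02  6.83847378e-05] 70.0429314966604 70.76353917986718
```

move_arm:
  increments:
    - {"dx": 0, "dy": 0.8, "dz": 0, "ax": 0, "ay": 0, "az": 0, "fingers": 0.5}
    - {"dx": 0, "dy": 1.4, "dz": 0, "ax": 0, "ay": 0, "az": 0, "fingers": 0.5}
    - {"dx": 0, "dy": 1.8, "dz": 0, "ax": 0, "ay": 0, "az": 0, "fingers": 0.5}
    - {"dx": 0, "dy": 2.2, "dz": 0, "ax": 0, "ay": 0, "az": 0, "fingers": 0.5}
    - {"dx": 0, "dy": 2.5, "dz": 0, "ax": 0, "ay": 0, "az": 0, "fingers": 0.5}
    - {"dx": 0, "dy": 2.5, "dz": 0, "ax": 0, "ay": 0, "az": 0, "fingers": 0.5}

```text
clock: 16.8
tcp_pos: [0.5337, 0.1718, 0.138]
eef_rot: [[-0.334, -0.001, 0.943], [-0.943, -0.0, -0.334], [0.0, -1.0, -0.0]]
contact_force: [0.1, 0.2, -1.3]
opening: 0.0152
```

```bash
python3 - <<'E'
from h import *
snap('wrist','w16'); snap('scene','s16'); o=readout.get_obs();print(o['clock'],o['tcp_pos'],o['contact_force'],o['wrist_torque'])
crop('w16',80,130,430,290,2.2,'w16b');crop('s16',230,150,370,280,4.5,'s16b')
E
```

```text
16.9 [0.5339471  0.17184049 0.13840948] [ 0.30362     0.22525059 -1.73865742] [ 0.01360784  0.01209725 -0.02763027]
```

View pics/w16b.png

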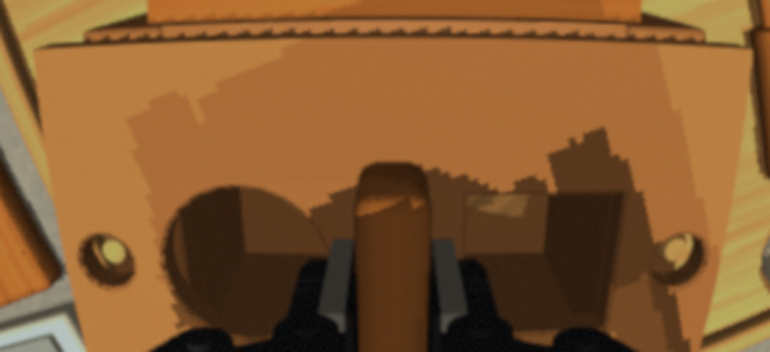

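View pics/s16b.png

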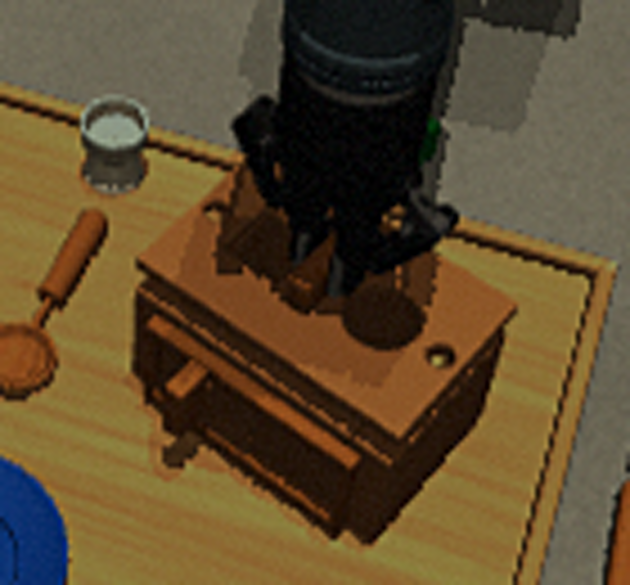

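move_arm:
  increments:
    - {"dx": 0, "dy": 0.3, "dz": 0, "ax": 0, "ay": 0, "az": 0, "fingers": 0.5}
    - {"dx": 0, "dy": 0.6, "dz": 0, "ax": 0, "ay": 0, "az": 0, "fingers": 0.5}
    - {"dx": 0, "dy": 0.9, "dz": 0, "ax": 0, "ay": 0, "az": 0, "fingers": 0.5}
    - {"dx": 0, "dy": 1.2, "dz": 0, "ax": 0, "ay": 0, "az": 0, "fingers": 0.5}
    - {"dx": 0, "dy": 1.4, "dz": 0, "ax": 0, "ay": 0, "az": 0, "fingers": 0.5}
    - {"dx": 0, "dy": 1.4, "dz": 0, "ax": 0, "ay": 0, "az": 0, "fingers": 0.5}

```text
clock: 17.65
tcp_pos: [0.5337, 0.1718, 0.1241]
eef_rot: [[-0.334, -0.0, 0.943], [-0.943, -0.0, -0.334], [0.0, -1.0, -0.0]]
contact_force: [0.0, -0.8, -1.9]
opening: 0.0152
```

move_arm:
  increments:
    - {"dx": 0, "dy": 0.2, "dz": 0, "ax": 0, "ay": 0, "az": 0, "fingers": 0.5}
    - {"dx": 0, "dy": 0.3, "dz": 0, "ax": 0, "ay": 0, "az": 0, "fingers": 0.5}
    - {"dx": 0, "dy": 0.3, "dz": 0, "ax": 0, "ay": 0, "az": 0, "fingers": 0.5}

```text
clock: 18.02
tcp_pos: [0.5338, 0.1718, 0.1212]
eef_rot: [[-0.334, -0.0, 0.942], [-0.942, -0.0, -0.334], [0.0, -1.0, -0.0]]
contact_force: [-0.2, 0.8, -1.4]
opening: 0.0151
```

```bash
python3 - <<'E'
from h import *
snap('wrist','w17'); snap('scene','s17'); o=readout.get_obs();print(o['clock'],o['tcp_pos'],o['contact_force'],o['wrist_torque'])
crop('w17',80,130,430,290,2.2,'w17b');crop('s17',230,150,370,280,4.5,'s17b')
E
```

```text
18.125 [0.53385532 0.17183644 0.12131661] [-0.57595917 -0.24023807 -2.1751368 ] [-0.01608544 -0.06649727 -0.01759882]
```

View pics/w17b.png

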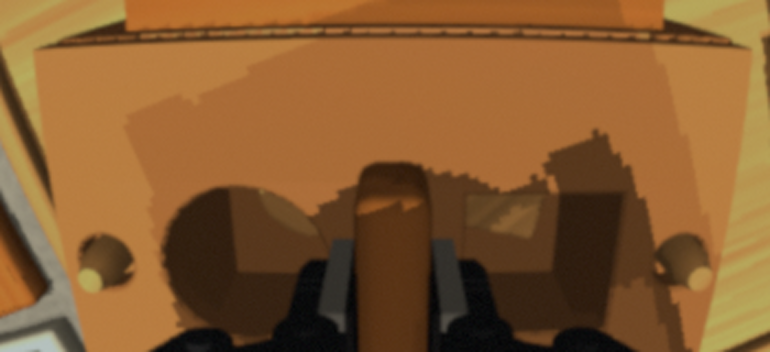

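View pics/s17b.png

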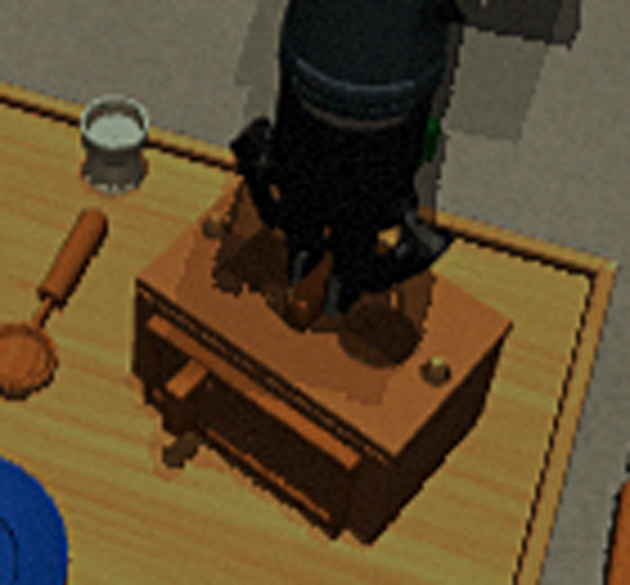

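Both dowels stand through the holes, with about 1 mm left to the rim. I'll lower until the force shows contact.

move_arm:
  increments:
    - {"dx": 0, "dy": 0.1, "dz": 0, "ax": 0, "ay": 0, "az": 0, "fingers": 0.5}
    - {"dx": 0, "dy": 0.15, "dz": 0, "ax": 0, "ay": 0, "az": 0, "fingers": 0.5}
    - {"dx": 0, "dy": 0.15, "dz": 0, "ax": 0, "ay": 0, "az": 0, "fingers": 0.5}

```text
clock: 18.5
tcp_pos: [0.534, 0.1718, 0.1205]
eef_rot: [[-0.334, 0.001, 0.943], [-0.943, 0.0, -0.334], [-0.0, -1.0, 0.001]]
contact_force: [-2.2, -0.1, 5.5]
opening: 0.0153
```

move_arm:
  increments:
    - {"dx": 0, "dy": 0, "dz": 0, "ax": 0, "ay": 0, "az": 0, "fingers": 1.8}
    - {"dx": 0, "dy": 0, "dz": 0, "ax": 0, "ay": 0, "az": 0, "fingers": 2.5}
    - {"dx": 0, "dy": 0, "dz": 0, "ax": 0, "ay": 0, "az": 0, "fingers": 3.5}
    - {"dx": 0, "dy": 0, "dz": 0, "ax": 0, "ay": 0, "az": 0, "fingers": 4}

```text
clock: 19.0
tcp_pos: [0.5338, 0.1718, 0.1197]
eef_rot: [[-0.334, -0.0, 0.942], [-0.942, -0.0, -0.334], [0.0, -1.0, -0.0]]
contact_force: [-0.1, 0.1, 0.4]
opening: 0.0398
```

move_arm:
  increments:
    - {"dx": 0, "dy": -1, "dz": 0, "ax": 0, "ay": 0, "az": 0, "fingers": 4}
    - {"dx": 0, "dy": -3, "dz": 0, "ax": 0, "ay": 0, "az": 0, "fingers": 4}
    - {"dx": 0, "dy": -6, "dz": 0, "ax": 0, "ay": 0, "az": 0, "fingers": 4}
    - {"dx": 0, "dy": -10, "dz": 0, "ax": 0, "ay": 0, "az": 0, "fingers": 4}
    - {"dx": 0, "dy": -15, "dz": 0, "ax": 0, "ay": 0, "az": 0, "fingers": 4}
    - {"dx": 0, "dy": -17, "dz": 0, "ax": 0, "ay": 0, "az": 0, "fingers": 4}
    - {"dx": 0, "dy": -17, "dz": 0, "ax": 0, "ay": 0, "az": 0, "fingers": 4}

```text
clock: 19.88
tcp_pos: [0.5348, 0.172, 0.2924]
eef_rot: [[-0.334, 0.005, 0.943], [-0.943, 0.001, -0.334], [-0.002, -1.0, 0.005]]
contact_force: [0.1, -0.1, -0.9]
opening: 0.0399
```

```bash
python3 - <<'E'
from h import *
snap('wrist','w18'); snap('scene','s18'); o=readout.get_obs();print(o['clock'],o['tcp_pos'],o['contact_force'],o['opening'])
crop('w18',130,80,380,280,3,'w18b');crop('s18',150,140,370,300,3.6,'s18b')
E
```

```text
19.975 [0.53341394 0.17177088 0.2892088 ] [ 0.68515467  0.41973376 -0.21384094] 0.039823278776999385
```

View pics/w18b.png

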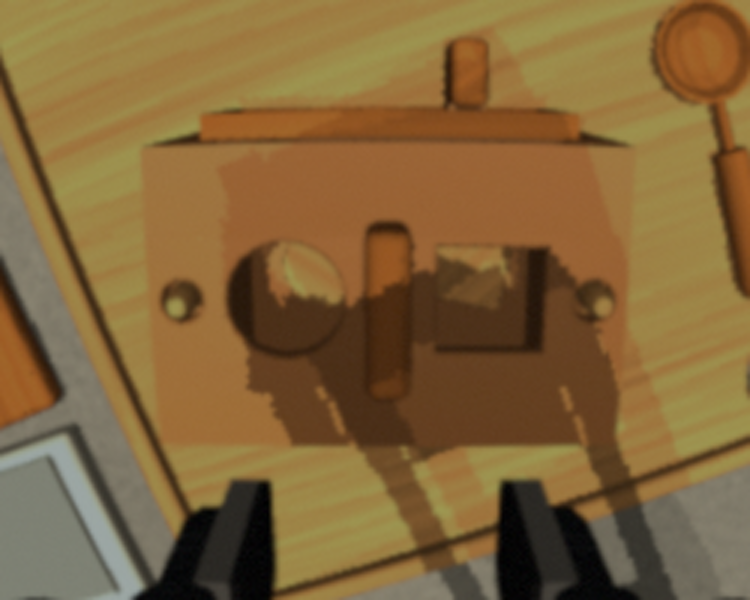

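View pics/s18b.png

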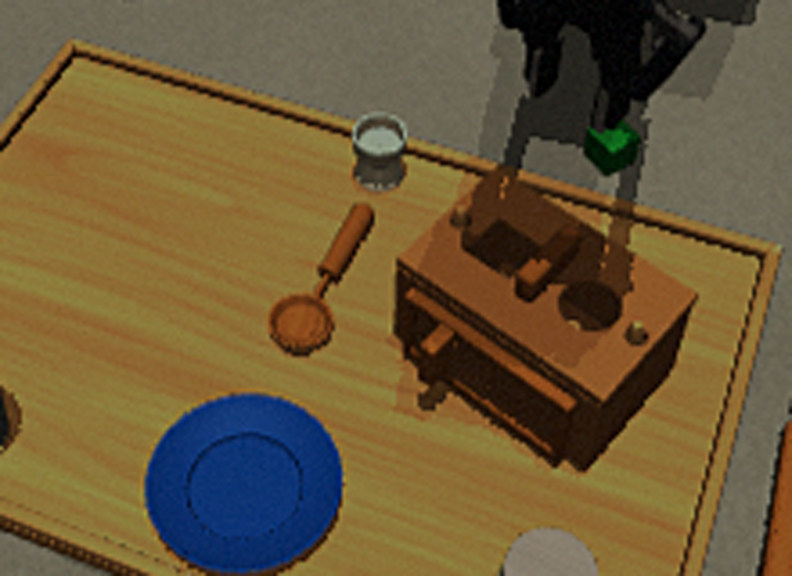

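```bash
python3 - <<'E'
from h import *
c=load('w18');F=lambda u,v:(130+u/3-.33,80+v/3-.33);zt=.013
d=[onz(c,*F(*a),zt+.114) for a in((177,306),(600,304))];m=np.mean(d,0);y=(d[0]-d[1])/np.linalg.norm(d[0]-d[1])
print(np.linalg.norm(d[0]-d[1]),'door opening',(onz(c,*F(469,60),zt+.086)-m)@y+.03)
job.hand_in()
E
```

```text
0.1538329363458493 door opening -0.000441912064088279
the job is handed in; nothing more can be done
```

I shut the door, set the larger board on the box with both dowels through its end holes, let go, lifted clear and handed the job in. It took about 20 s of the 51 s.

**Door:** I pushed it until the force jumped to about 15 N at the stop. After placing the board, I measured the opening from the wrist image at about 0 mm (−0.4 mm).

**Board:** It went down slowly. The arm first felt the rim at TCP height 0.1205 m, exactly where a flush board should meet it. The final pictures show it level and flush with a dowel tip through each hole, and the two blocks still in the box.

**Dishes and spoon:** The arm never went near the plate, jar, beaker, spoon or egg cup. Those I could see in the last pictures looked unmoved; I did not measure them.

**What disagreed:**
- **Fingertip length:** The closed fingertips reach only about 0–8 mm past the TCP, not the 25 mm stated. My first door push passed over the grip without touching it, so I repeated it 25 mm lower.
- **Height of the tray surface:** Estimates from the different camera views ranged from about 5 to 20 mm. I set the final height from the grasp height and contact instead.

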